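# Gather the drained utensils into the pot

### The job

Take the wooden turner, the black skimmer and the yellow scraper out of the leaning slots of the red rack and put all three into the aluminium pot, in any order, handle down with their heads sticking up. Set each one in rather than dropping it from a height. Leave the pot standing where it is, and leave the tumbler, the creamer and the colander alone.

Things in the scene. Friction and masses are not known exactly. Their poses are not given: they have to be found in the camera images.
- rack: Red plastic rack, fixed to the counter: 312 (y) x 100 (x) mm foot plate, about 110 mm high. Origin: on its underside, midway in y, 60 mm behind the plate's edge nearest the robot; z up, x away from the robot at yaw 0. Three slots side by side at y = -104, 0 and +104 mm, each holding one utensil (which one varies).
- rack_slot (a point): Centre of the middle slot's floor, 30 mm up (same axes as the rack). Each slot is 30 wide (y) x 15 mm and 80 mm deep, leaning 0.41 rad (about 24 degrees) from vertical, its mouth towards the rack's -x. A utensil must be drawn some 80 mm along its slot to come free; in it the handle has 3 mm of play across its thickness, 6 mm across its width.
- turner_head (a point): Centre of the head of the wooden turner: rectangular light-wood head 88 wide (y) x 64 long (z) x 10 mm thick (x) with three dark slits. It lies 150 mm from the handle end and 32 mm below the head's outer edge. Axes: z along the handle towards the head, x normal to the flat head, y across it. Too wide to grip across y: grip over its thickness, coming along -z.
- turner_foot (a point): Centre of the handle end of the turner (axes as turner_head); this end goes into the pot. Handle 24 (y) x 12 (x) mm, some 120 mm long. At the start it stands on a slot's floor, head up, leaning about 25 degrees with z up and towards the robot. About 90 g (varies); centre of mass some 95 mm from this end.
- skimmer_head (a point): Centre of the head of the black round skimmer: flat disc head 88 mm in diameter, 10 mm thick (x), with a ring of white dots, steel-coloured handle. It lies 150 mm from the handle end and 44 mm below the head's outer edge. Axes: z along the handle towards the head, x normal to the flat head, y across it. Too wide to grip across y: grip over its thickness, coming along -z.
- skimmer_foot (a point): Centre of the handle end of the skimmer (axes as skimmer_head); this end goes into the pot. Handle 24 (y) x 12 (x) mm, some 120 mm long. At the start it stands on a slot's floor, head up, leaning about 25 degrees with z up and towards the robot. About 90 g (varies); centre of mass some 95 mm from this end.
- scraper_head (a point): Centre of the head of the yellow scraper: head 10 mm thick (x), its outer part 90 wide (y) x 42 long (z) mm, stepped in to 56 mm wide towards the white handle. It lies 150 mm from the handle end and 32 mm below the head's outer edge. Axes: z along the handle towards the head, x normal to the flat head, y across it. Too wide to grip across y: grip over its thickness, coming along -z.
- scraper_foot (a point): Centre of the handle end of the scraper (axes as scraper_head); this end goes into the pot. Handle 24 (y) x 12 (x) mm, some 120 mm long. At the start it stands on a slot's floor, head up, leaning about 25 degrees with z up and towards the robot. About 90 g (varies); centre of mass some 95 mm from this end.
- pot_floor (a point): Centre of the inner floor of the small aluminium pot standing loose on the counter, 6 mm above its underside; z up. Outer diameter 180 mm, inner 174 mm, height 120 mm (rim 114 mm above this point); two black loop handles 87 mm up at its +x and -x, reaching 110 mm from the axis. About 0.8 kg.
- tumbler: Blue plastic tumbler, 72 mm across, 110 mm high. Origin: centre of its underside, z up. To be left alone.
- creamer: White ceramic creamer with a handle, about 80 mm across, 90 mm high. Origin: centre of its underside, z up. To be left alone.
- colander: Steel colander, 164 mm across (194 over its two handles), 75 mm high. Origin: centre of its underside, z up. To be left alone.
- pot: The pot itself. Origin: centre of its underside, z up.
- turner: The turner; origin at the centre of its handle end, the same point as turner_foot.
- skimmer: The skimmer; origin at the centre of its handle end, the same point as skimmer_foot.
- scraper: The scraper; origin at the centre of its handle end, the same point as scraper_foot.
Not all that is in view belongs to the job. Of the things shaped like the scraper, the yellow one is meant.

How it is judged:
At the end, for the whole second after the job is handed in: The turner, the skimmer and the scraper each stand in the pot at rest: handle end within the pot (under 95 mm from its axis) and less than 50 mm above its inner floor, head up (axis less than 63 degrees from vertical); the pot stands level, less than 50 mm from where it was (horizontal distance between each of turner_foot, skimmer_foot, scraper_foot and pot_floor below 0.095 m and z of each of turner_foot, skimmer_foot, scraper_foot in the frame of pot_floor below 0.05 m and angle between each of turner_head, skimmer_head, scraper_head's own z axis and vertical below 1.1 rad and linear speed of each of turner, skimmer, scraper below 0.03 m/s and angle between pot's own z axis and vertical below 0.1 rad and distance of pot_floor from where it was at the start of the episode below 0.05 m); the robot touches nothing.
It fails at once if the pot was tipped or pushed well away (angle between pot's own z axis and vertical above 0.35 rad or distance of pot_floor from where it was at the start of the episode above 0.06 m).
It fails at once if the tumbler, the creamer or the colander was disturbed (distance of any of tumbler, creamer, colander from where it was at the start of the episode above 0.03 m or angle between any of tumbler, creamer, colander's own z axis and vertical above 0.25 rad).
It fails at once if a utensil was dropped from a height ((linear speed of turner above 1.1 m/s and contact force between the fingers and turner below 0.05 N) or (linear speed of skimmer above 1.1 m/s and contact force between the fingers and skimmer below 0.05 N) or (linear speed of scraper above 1.1 m/s and contact force between the fingers and scraper below 0.05 N)).
It also fails if it takes over 72 s, if anything falls off the work surface, if the arm or the gripper's body presses on something with over 40 N, if the wrist force passes 120 N, or if a joint passes its speed limit or range.

### The arm

A 6-joint arm with a two-finger parallel gripper is mounted at the origin on the work surface. World frame = base frame: x ahead of the robot, y to its left, z up, the work surface at z = 0. Lengths are in m, angles in rad, forces in N, time in s.
With the tool pointing down it reaches from about 0.425 to 0.95 m from the base axis. Payload 3.5 kg.
Tool frame: the origin (TCP) lies on the centre line of the jaws, within the pads' length; the fingertips stand 22 mm ahead of it and the grasp point (between the pads) lies 3 mm ahead of it (robot.nose_length is the distance from the TCP to the fingertips, in m); z points along the fingers, x is the direction in which the jaws open and shut, and the axes are right-handed (so a half turn about z gives the same grasp; the last joint's range is limited). The gripper opens to 85 mm and grips with 20 to 120 N. Pads are 22 mm wide; open, the fingers measure 114 mm over their backs; the gripper's body (76 mm by 85 mm) begins 54 mm behind the grasp point. The pads swing forward as they close: fully open they stand 13 mm farther back than shut.
Start: joints at [1.106, 0.286, 1.577, -0, 1.279, -0.15], TCP at [0.209, 0.642, 0.253] pointing down, gripper open.
Joint ranges: [-2.77, 2.77], [-0.9, 2.22], [0.21, 2.48], [-1.53, 4.67], [0.24, 2.81], [-2.84, 2.84]. Speed limits (rad/s): [2.79, 2.79, 3.14, 3.14, 3.14, 3.14].

### API

Orientations are given as a unit quaternion [w, x, y, z].
In Python, from station import robot gives the robot as it stands. The module is installed in compiled form; this text tells all that it offers.
- The arm moves only by the shell command python3 -m creep 'ROWS' [FORCE]. ROWS is JSON, a list that holds one entry, the list of rows, each a list of 7 numbers: the turn, a rotation vector about the tool's x, y, z in degrees, then the shift along the tool's x, y, z in cm, then the finger opening in cm, from 0 to 8.54. A call has exactly 8 rows; each row shifts and turns the commanded pose from where the row before left it, along the tool's axes as they then stand; what a row does not reach is not made up. A row lasts 1/8 s, in which the tool goes at most 62.5 mm and 10.7 degrees, less where a joint would pass 70% of its speed; a pose out of reach is approached as far as the arm can. A call with a gripper value outside its range is refused whole. The fingers move at their own pace and stop on an object; FORCE is the grip in N (left out, the last holds). Time passes only in rows, so rows that do not move let the fingers close, or fill a call up. It gives the time, the measured TCP pose, the force and the opening at its end, in the units of the state.
- robot.sense(): the state, without advancing time (a new reading comes with each control period).
- robot.read_camera(name): name is "scene" or "top"; returns the picture (400x640x3 uint8, red, green, blue); there is no depth.
- robot.camera_model(name): a dict with "fovy" (degrees; the focal length in pixels is half the picture's height over the tangent of half this angle, whatever the lens; pixels are square), "cx", "cy" (the principal point, pixels), "dist_coeffs" ([k1, k2, p1, p2, k3] as OpenCV has them; the pictures are not rectified), "rvec" (rotation vector, rad) and "tvec" (3), from world to camera coordinates, as OpenCV has them. Camera axes: x right, y down, z forward; pixel columns grow to the right and rows downward; lengths in m; the calibration is good to about 2 mm. A picture is of the moment at which its call begins. camera_model takes no time and is no camera call.
- robot.hand_in(): hands the job in, once; it reports no verdict.
The state is a dict: "t": time; "q": joint angles; "qd": joint speeds; "joint_efforts": joint torques, N m; "tcp_pos": TCP position; "tool_rot": TCP orientation; "ft_force": force on the tool from outside, world axes, zero at the start; "ft_torque": the same for the moment, N m; "opening": finger opening in m.
Only numpy, scipy, OpenCV 4.12 (cv2) and the standard library are available. Lean on these libraries where they do the work, as an engineer would, in place of code of your own. Each camera call takes 0.05 s, during which the arm holds its last target.

## Working session

There is one attempt and no reset: what is moved stays moved. The work goes in short steps, Python scripts to look and compute and a shell command to move; the robot and the scene stay as the last step left them, time stands still between calls to the robot, and variables do not carry over. Pictures are saved under pics/ and viewed, and the job is handed in when it is done.

```bash
mkdir -p pics; ls
python3 - <<'E'
from station import robot
import cv2
for n in("scene","top"):
    im=robot.read_camera(n); cv2.imwrite(f"pics/{n}0.png",cv2.cvtColor(im,cv2.COLOR_RGB2BGR)); print(n,robot.camera_model(n))
print(robot.sense(), robot.nose_length)
E
```

```text
pics
scene {'fovy': 45.70430499851517, 'cx': 314.4141692636652, 'cy': 194.40973857752005, 'dist_coeffs': array([-0.04746106,  0.        ,  0.        ,  0.        ,  0.        ]), 'rvec': array([ 2.26035414,  0.92722355, -0.36696122]), 'tvec': array([-0.38747612, -0.27568833,  2.1123054 ])}
top {'fovy': 43.85836264873236, 'cx': 317.06182205090744, 'cy': 188.67581258361378, 'dist_coeffs': array([-0.0752539,  0.       ,  0.       ,  0.       ,  0.       ]), 'rvec': array([ 2.13245402, -2.18405155,  0.14486639]), 'tvec': array([-0.04847074,  0.60959369,  1.47184466])}
{'t': 0.1, 'q': array([ 1.10598405e+00,  2.87113138e-01,  1.57806825e+00, -1.54440874e-05,
        1.27860295e+00, -1.49979452e-01]), 'qd': array([-1.16118333e-04, -1.84425105e-03, -3.96539090e-03, -3.50325517e-04,
       -1.74983609e-03, -3.51245235e-05]), 'joint_efforts': array([ 6.10239999e-05, -4.07294762e+01, -2.93700027e+01, -1.51368795e-04,
        3.45528810e-03,  1.94065171e-05]), 'tcp_pos': array([0.20872543, 0.6413258 , 0.25204102]), 'tool_rot': array([ 5.10657643e-04,  8.09213104e-01,  5.87514214e-01, -9.69614129e-04]), 'ft_force': array([ 0.66131406, -0.12462749,  0.73755315]), 'ft_torque': array([-0.04524917, -0.0018574 , -0.02606805]), 'opening': 0.08539816345449716} 0.022
```

View pics/scene0.png

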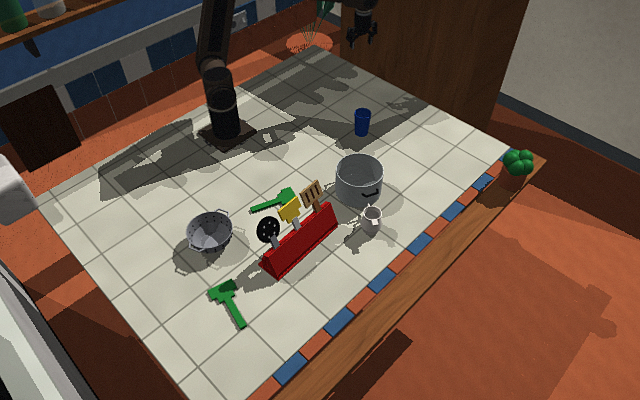

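View pics/top0.png

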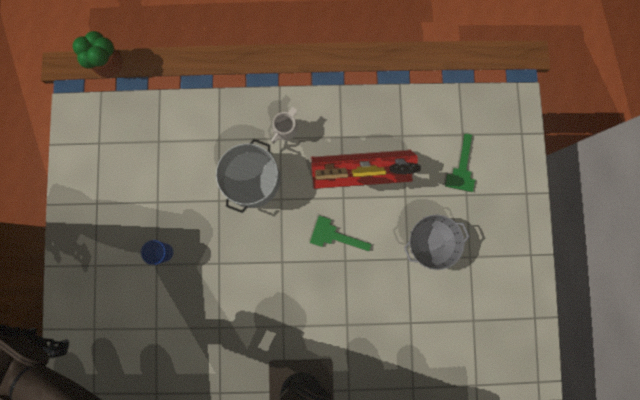

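The top view has world +x up and +y to the left. The rack is at (312–418, 150–188), holding from left to right the turner (332,174), scraper (369,172) and skimmer (403,169). The pot is at (248,175), the creamer at (284,123), the tumbler at (154,252) and the colander at (436,242). The green scrapers are decoys.

```bash
cat > h.py <<'E'
import numpy as np, cv2
from scipy.spatial.transform import Rotation as R
from station import robot
def cam(n):
    m=robot.camera_model(n); f=200/np.tan(np.radians(m['fovy']/2))
    K=np.array([[f,0,m['cx']],[0,f,m['cy']],[0,0,1]]); return K,m['dist_coeffs'],m['rvec'],m['tvec']
def proj(n,P):
    K,d,r,t=cam(n); return cv2.projectPoints(np.float64(P).reshape(-1,3),r,t,K,d)[0].reshape(-1,2)
def ray(n,uv):
    K,d,r,t=cam(n); x=cv2.undistortPoints(np.float64(uv).reshape(-1,1,2),K,d).reshape(-1,2)
    Rm=cv2.Rodrigues(r)[0]; D=np.c_[x,np.ones(len(x))]@Rm; return -Rm.T@t, D/np.linalg.norm(D,axis=1)[:,None]
def onz(n,uv,z):
    o,D=ray(n,uv); return o+D*((z-o[2])/D[:,2])[:,None]
def tri(a,b):
    (o1,d1),(o2,d2)=ray("scene",[a]),ray("top",[b]); d1=d1[0];d2=d2[0]
    A=np.c_[d1,-d2]; s=np.linalg.lstsq(A,o2-o1,rcond=None)[0]; p=o1+s[0]*d1;q=o2+s[1]*d2
    return (p+q)/2, np.linalg.norm(p-q)
def shot(n,name,box,k):
    im=cv2.cvtColor(robot.read_camera(n),cv2.COLOR_RGB2BGR); x0,y0,x1,y1=box
    cv2.imwrite(f"pics/{name}_full.png",im)
    cv2.imwrite(f"pics/{name}.png",cv2.resize(im[y0:y1,x0:x1],None,fx=k,fy=k,interpolation=cv2.INTER_CUBIC))
E
python3 - <<'E'
import cv2
a=cv2.imread('pics/scene0.png')[160:290,230:400]; b=cv2.imread('pics/top0.png')[100:220,210:430]
cv2.imwrite('pics/sc.png',cv2.resize(a,None,fx=4.5,fy=4.5,interpolation=cv2.INTER_CUBIC))
cv2.imwrite('pics/tc.png',cv2.resize(b,None,fx=3.6,fy=3.6,interpolation=cv2.INTER_CUBIC))
E
```

```text
(no output)
```

View pics/sc.png

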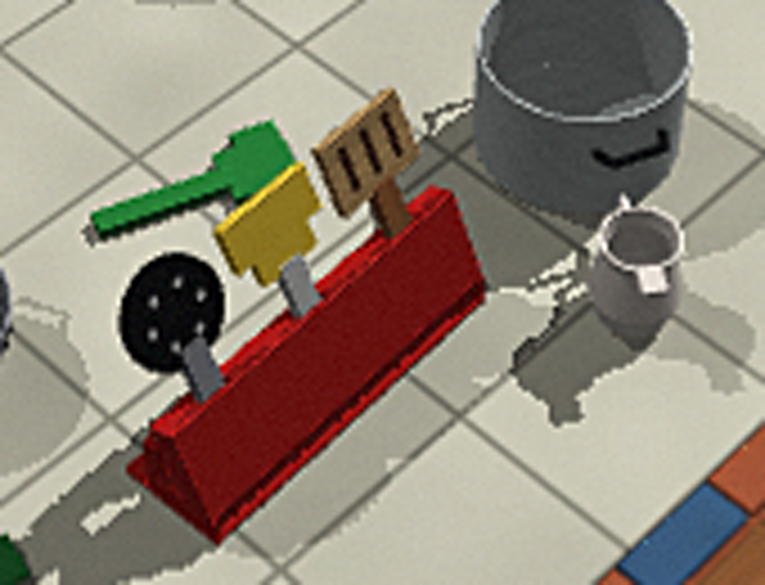

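View pics/tc.png

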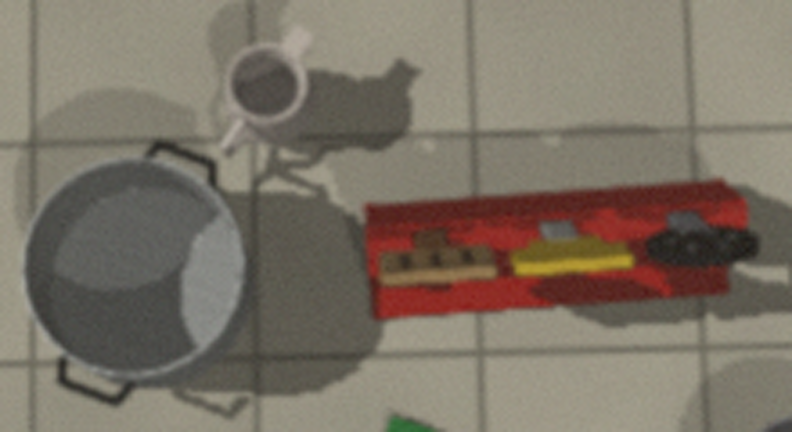

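Run:
```python
from h import *
np.set_printoptions(precision=4,suppress=True)
T=lambda x,y:(x/3.6+210,y/3.6+100); S=lambda x,y:(x/4.5+230,y/4.5+160)
print('camtop',ray("top",[(0,0)])[0],'scene',ray("scene",[(0,0)])[0])
print('rack near edge top',onz("top",[T(376,318),T(728,291)],0.006))
print('rack far edge scene',onz("scene",[S(218,540),S(487,297)],0.0), 'left near',onz("scene",[S(130,470)],0.0))
print('rack far top edge', tri(S(160,432),T(745,228)))
print('pot top',onz("top",[T(26,268),T(244,268),T(135,157),T(135,378)],0.12).round(3))
print('pot c',onz("top",[T(135,268)],0.12),onz("scene",[S(583,40)],0.12))
th=[('turner outerL',S(390,90),T(382,283)),('turner outerR',S(313,152),T(496,274)),
 ('scr L',S(303,166),T(515,272)),('scr R',S(217,230),T(632,262)),('skim c',S(172,312),T(702,245))]
for n,a,b in th: print(n,*tri(a,b))
print('tumbler',onz("top",[(154,252)],.11),'creamer',onz("top",[T(267,82)],.09),'colander',onz("top",[(436,242)],.075))
```

```text
camtop [ 0.416  -0.0511  1.5377] scene [ 1.4231 -0.8653  1.3835]
rack near edge top [[ 0.6138 -0.0552  0.006 ]
 [ 0.6302 -0.3613  0.006 ]]
rack far edge scene [[ 0.7254 -0.3531  0.    ]
 [ 0.7119 -0.042   0.    ]] left near [[ 0.6307 -0.3586  0.    ]]
rack far top edge (array([ 0.6722, -0.3579,  0.0925]), np.float64(0.006516209860066705))
pot top [[0.646 0.225 0.12 ]
 [0.642 0.05  0.12 ]
 [0.735 0.137 0.12 ]
 [0.555 0.138 0.12 ]]
pot c [[0.6441 0.1376 0.12  ]] [[0.6455 0.1422 0.12  ]]
turner outerL [ 0.6173 -0.0593  0.1898] 0.0015933092567564334
turner outerR [ 0.622  -0.1463  0.191 ] 0.0014750997829147308
scr L [ 0.6243 -0.1604  0.1881] 0.0033815097112899844
scr R [ 0.6286 -0.25    0.1937] 0.0020402989963049173
skim c [ 0.6447 -0.31    0.1665] 0.0007164806981297421
tumbler [[0.4268 0.4104 0.11  ]] creamer [[0.8029 0.031  0.09  ]] colander [[ 0.437  -0.4093  0.075 ]]
```

```bash
cat >> h.py <<'E'
YAW=0.049; O=np.array([0.681,-0.203,0]); LEAN=0.42
def uframe(sy,d,lean=LEAN):
    Rz=R.from_euler('z',YAW); f=O+Rz.apply([d,sy,0.03]); return f, (Rz*R.from_euler('y',-lean)).as_matrix()
HW=dict(t=(.182,.044,.118),s=(.182,.045,.14),k=(.194,.02,.106))
E
python3 - <<'E'
from h import *
np.set_printoptions(precision=1,suppress=True)
T=lambda u:(u-[210,100])*3.6; S=lambda u:(u-[230,160])*4.5
sc=cv2.imread('pics/sc.png'); tc=cv2.imread('pics/tc.png')
d=0.014
for k,sy in (('t',.104),('s',0),('k',-.104)):
    f,M=uframe(sy,d); L,w,b=HW[k]
    for x in(-.005,.005):
        if k=='k': P=[[x,.044*np.cos(a),.15+.044*np.sin(a)] for a in np.linspace(0,6.3,24)]
        else: P=[[x,-w,b],[x,w,b],[x,w,L],[x,-w,L]]
        P=f+np.array(P)@M.T
        for im,n,F in((sc,'scene',S),(tc,'top',T)):
            cv2.polylines(im,[F(proj(n,P)).round().astype(int)],True,(255,0,255) if x>0 else (255,255,0),1)
cv2.imwrite('pics/sc1.png',sc);cv2.imwrite('pics/tc1.png',tc)
E
```

```text
(no output)
```

View pics/sc1.png

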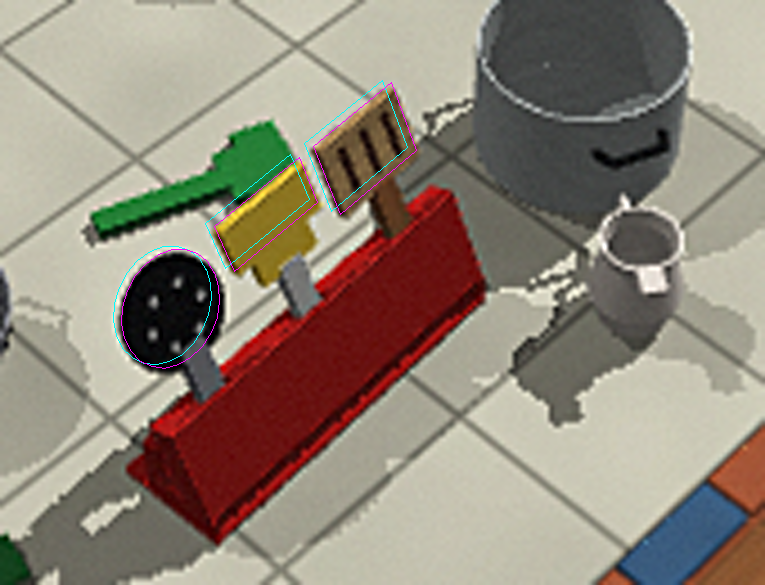

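View pics/tc1.png

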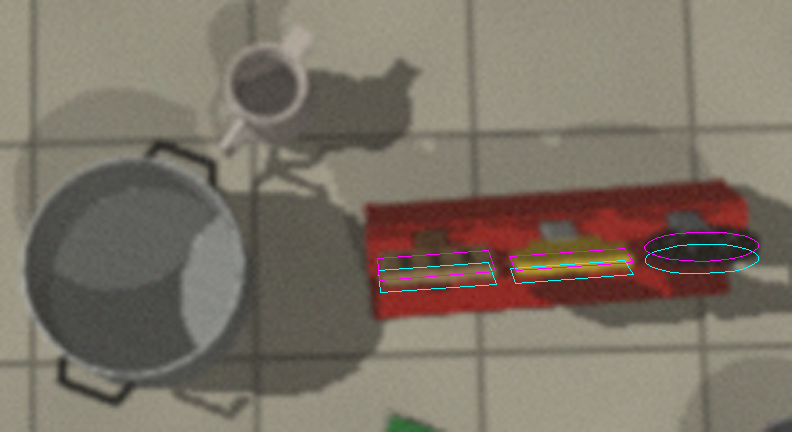

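```bash
cat >> h.py <<'E'
D=0.0205; SY=dict(t=.104,s=0,k=-.104); ST=dict(t=.167,s=.167,k=.175)
def pose_of(u_f,u_M,s):  # tool pose holding utensil with TCP s from the foot
    M=np.c_[u_M[:,0],-u_M[:,1],-u_M[:,2]]; return u_f+u_M[:,2]*s, M
def grasp(k,back=0): f,M=uframe(SY[k],D); return pose_of(f,M,ST[k]+back)
C=np.array([0.6445,0.139,0.006])
def place(k,az,r0,lean,h,front=True):
    # utensil -x side (front) or +x side faces outward az, axis tilted outward by lean
    z=np.array([np.cos(az)*np.sin(lean),np.sin(az)*np.sin(lean),np.cos(lean)])
    y=np.array([-np.sin(az),np.cos(az),0]); x=np.cross(y,z)
    if front: x,y=-x,-y
    f=C+[r0*np.cos(az),r0*np.sin(az),h]; return pose_of(f,np.c_[x,y,z],ST[k])
def delta(p,M):
    s=robot.sense(); q=s['tool_rot']; Rc=R.from_quat([q[1],q[2],q[3],q[0]])
    rv=(Rc.inv()*R.from_matrix(M)).as_rotvec(degrees=True)
    dw=p-s['tcp_pos']
    np.set_printoptions(precision=2,suppress=True)
    print('t',s['t'],'tcp',s['tcp_pos']*100,'q',s['q'],'F',s['ft_force'],'op',s['opening'])
    print('target cm',p*100,'rotvec deg',rv,'| shift in current axes cm',100*Rc.inv().apply(dw),'| after turn',100*M.T@dw,'| world',100*dw)
E
python3 - <<'E'
from h import *
delta(*grasp('t',.1)); delta(*grasp('s',.1)); delta(*grasp('k',.1))
E
```

```text
t 0.1 tcp [20.87 64.13 25.2 ] q [ 1.11  0.29  1.58 -0.    1.28 -0.15] F [ 0.66 -0.12  0.74] op 0.08539816345449716
target cm [ 58.76 -10.35  27.38] rotvec deg [-14.45  21.17  68.1 ] | shift in current axes cm [-59.09  59.09  -2.07] | after turn [32.11 76.24 11.96] | world [ 37.89 -74.48   2.18]
t 0.1 tcp [20.87 64.13 25.2 ] q [ 1.11  0.29  1.58 -0.    1.28 -0.15] F [ 0.66 -0.12  0.74] op 0.08539816345449716
target cm [ 59.27 -20.73  27.38] rotvec deg [-14.45  21.17  68.1 ] | shift in current axes cm [-68.81  62.79  -2.05] | after turn [32.11 86.64 11.96] | world [ 38.4  -84.87   2.18]
t 0.1 tcp [20.87 64.13 25.2 ] q [ 1.11  0.29  1.58 -0.    1.28 -0.15] F [ 0.66 -0.12  0.74] op 0.08539816345449716
target cm [ 59.46 -31.14  28.11] rotvec deg [-14.45  21.17  68.1 ] | shift in current axes cm [-78.64  66.19  -2.76] | after turn [32.11 97.04 11.16] | world [ 38.58 -95.27   2.91]
```

```bash
python3 -m creep '[[[-1.8,2.65,8.5,0,0,0,6],[-1.8,2.65,8.5,0,0,0,6],[-1.8,2.65,8.5,0,0,0,6],[-1.8,2.65,8.5,0,0,0,6],[-1.8,2.65,8.5,0,0,0,6],[-1.8,2.65,8.5,0,0,0,6],[-1.8,2.65,8.5,0,0,0,6],[-1.8,2.65,8.5,0,0,0,6]]]'
python3 - <<'E'
from h import *
delta(*grasp('t',.1))
E
```

```text
t: 1.1
tcp_pos: [0.2088, 0.6414, 0.2526]
tool_rot: [-0.006, 0.978, 0.022, 0.209]
ft_force: [1.1, -0.4, 0.0]
opening: 0.0596
t 1.1 tcp [20.88 64.14 25.26] q [ 1.23  0.24  1.67 -0.44  1.1   1.36] F [ 1.07 -0.4   0.05] op 0.05960913094172321
target cm [ 58.76 -10.35  27.38] rotvec deg [-0.07 -0.12 -0.21] | shift in current axes cm [32.35 76.15 11.98] | after turn [32.09 76.25 12.01] | world [ 37.89 -74.49   2.12]
```

```bash
python3 -m creep '[[[0,0,0,2,4.7,0.75,6],[0,0,0,2,4.7,0.75,6],[0,0,0,2,4.7,0.75,6],[0,0,0,2,4.7,0.75,6],[0,0,0,2,4.7,0.75,6],[0,0,0,2,4.7,0.75,6],[0,0,0,2,4.7,0.75,6],[0,0,0,2,4.7,0.75,6]]]'
python3 -m creep '[[[0,0,0,2,4.7,0.75,6],[0,0,0,2,4.7,0.75,6],[0,0,0,2,4.7,0.75,6],[0,0,0,2,4.7,0.75,6],[0,0,0,2,4.7,0.75,6],[0,0,0,2,4.7,0.75,6],[0,0,0,2,4.7,0.75,6],[0,0,0,0,0,0,6]]]'
python3 - <<'E'
from h import *
delta(*grasp('t',.1))
E
```

```text
t: 2.1
tcp_pos: [0.3986, 0.2734, 0.2627]
tool_rot: [-0.007, 0.978, 0.025, 0.209]
ft_force: [-0.5, -0.2, -0.5]
opening: 0.0601
t: 3.1
tcp_pos: [0.565, -0.049, 0.271]
tool_rot: [-0.006, 0.978, 0.022, 0.208]
ft_force: [-0.3, 0.8, 0.1]
opening: 0.06
t 3.1 tcp [56.5 -4.9 27.1] q [-0.33 -0.16  2.05  0.2   0.87 -0.47] F [-0.35  0.76  0.11] op 0.060024597260755
target cm [ 58.76 -10.35  27.38] rotvec deg [-0.07 -0.01 -0.2 ] | shift in current axes cm [1.96 5.54 0.56] | after turn [1.94 5.55 0.56] | world [ 2.27 -5.44  0.27]
```

Align precisely, then look before going in.

```bash
python3 -m creep '[[[0,0,-0.2,1,2.8,0.3,6],[0,0,0,0.95,2.75,0.25,6],[0,0,0,0,0,0,6],[0,0,0,0,0,0,6],[0,0,0,0,0,0,6],[0,0,0,0,0,2,6],[0,0,0,0,0,2,6],[0,0,0,0,0,0,6]]]'
python3 - <<'E'
from h import *
delta(*grasp('t'))
shot('scene','sc2',(230,130,400,260),4.5); shot('top','tc2',(210,100,430,220),3.6)
E
```

```text
t: 4.1
tcp_pos: [0.6025, -0.0986, 0.2339]
tool_rot: [-0.008, 0.978, 0.026, 0.206]
ft_force: [-0.8, 0.8, -1.2]
opening: 0.06
t 4.1 tcp [60.25 -9.86 23.39] q [-0.4  -0.02  1.99  0.25  0.81 -0.59] F [-0.8   0.78 -1.17] op 0.05998161960482162
target cm [ 62.84 -10.15  18.25] rotvec deg [-0.34  0.28  0.22] | shift in current axes cm [0.28 0.45 5.74] | after turn [0.25 0.41 5.74] | world [ 2.59 -0.29 -5.14]
```

View pics/sc2.png

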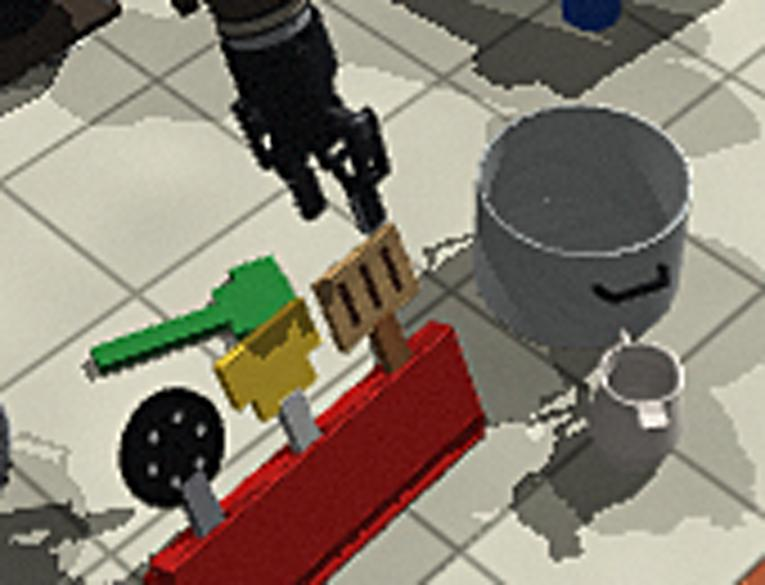

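View pics/tc2.png

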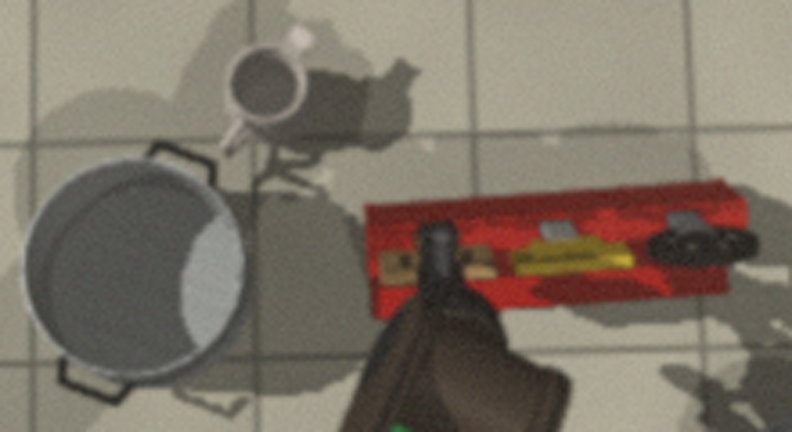

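```bash
python3 -m creep '[[[0,0,0,0.27,0.45,0,6],[0,0,0,0,0,1.5,6],[0,0,0,0,0,1.5,6],[0,0,0,0,0,1.5,6],[0,0,0,0,0,1.2,6],[0,0,0,0,0,0,6],[0,0,0,0,0,0,3],[0,0,0,0,0,0,3]]]' 45
python3 - <<'E'
from h import *
delta(*grasp('t'))
shot('scene','sc2',(230,130,400,260),4.5)
E
```

```text
t: 5.2
tcp_pos: [0.6297, -0.1027, 0.1878]
tool_rot: [-0.006, 0.977, 0.026, 0.209]
ft_force: [1.3, -0.4, -0.3]
opening: 0.0302
t 5.2 tcp [ 62.97 -10.27  18.78] q [-0.38  0.09  1.96  0.27  0.72 -0.61] F [ 1.34 -0.41 -0.26] op 0.03015343952018288
target cm [ 62.84 -10.15  18.25] rotvec deg [-0.15 -0.13  0.26] | shift in current axes cm [-0.34 -0.13  0.43] | after turn [-0.34 -0.13  0.43] | world [-0.14  0.12 -0.53]
```

View pics/sc2.png

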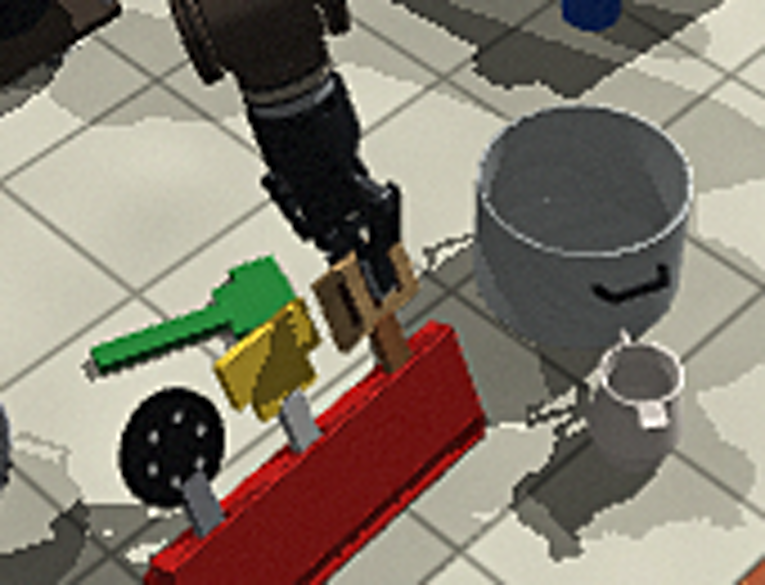

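```bash
python3 -m creep '[[[0,0,0,-0.25,0,0.4,3],[0,0,0,0,0,0,3],[0,0,0,0,0,0,0],[0,0,0,0,0,0,0],[0,0,0,0,0,0,0],[0,0,0,0,0,0,0],[0,0,0,0,0,0,0],[0,0,0,0,0,0,0]]]' 45
python3 - <<'E'
from h import *
delta(*grasp('t'))
E
```

```text
t: 6.25
tcp_pos: [0.6288, -0.1026, 0.1822]
tool_rot: [-0.006, 0.978, 0.026, 0.209]
ft_force: [0.0, -0.7, -0.1]
opening: 0.0095
t 6.25 tcp [ 62.88 -10.26  18.22] q [-0.38  0.1   1.97  0.27  0.71 -0.61] F [ 0.01 -0.73 -0.13] op 0.009452468146227739
target cm [ 62.84 -10.15  18.25] rotvec deg [-0.18 -0.06  0.25] | shift in current axes cm [-0.02 -0.11 -0.04] | after turn [-0.02 -0.11 -0.04] | world [-0.04  0.11  0.02]
```

```bash
python3 -m creep '[[[0,0,0,0,0,-0.8,0],[0,0,0,0,0,-1.5,0],[0,0,0,0,0,-1.8,0],[0,0,0,0,0,-1.8,0],[0,0,0,0,0,-1.8,0],[0,0,0,0,0,-1.8,0],[0,0,0,0,0,-1.8,0],[0,0,0,0,0,0,0]]]' 45
python3 - <<'E'
from h import *
a=np.pi
delta(*place('t',a,.032,.26,.18)); delta(*place('t',a,.032,.26,.008))
shot('scene','sc3',(230,100,400,230),4.5)
E
```

```text
t: 7.25
tcp_pos: [0.5831, -0.1056, 0.2879]
tool_rot: [-0.005, 0.977, 0.026, 0.211]
ft_force: [-0.2, 0.1, -1.3]
opening: 0.0092
t 7.25 tcp [ 58.31 -10.56  28.79] q [-0.42 -0.11  1.98  0.24  0.91 -0.59] F [-0.25  0.06 -1.29] op 0.009218184788953082
target cm [56.96 13.9  34.74] rotvec deg [-0.99 -9.43  2.92] | shift in current axes cm [  2.43 -24.49  -5.45] | after turn [  0.23 -24.46  -6.09] | world [-1.35 24.46  5.95]
t 7.25 tcp [ 58.31 -10.56  28.79] q [-0.42 -0.11  1.98  0.24  0.91 -0.59] F [-0.25  0.06 -1.29] op 0.009218184788953082
target cm [56.96 13.9  17.54] rotvec deg [-0.99 -9.43  2.92] | shift in current axes cm [ -4.66 -24.5   10.22] | after turn [ -4.2  -24.46  10.53] | world [ -1.35  24.46 -11.25]
```

View pics/sc3.png

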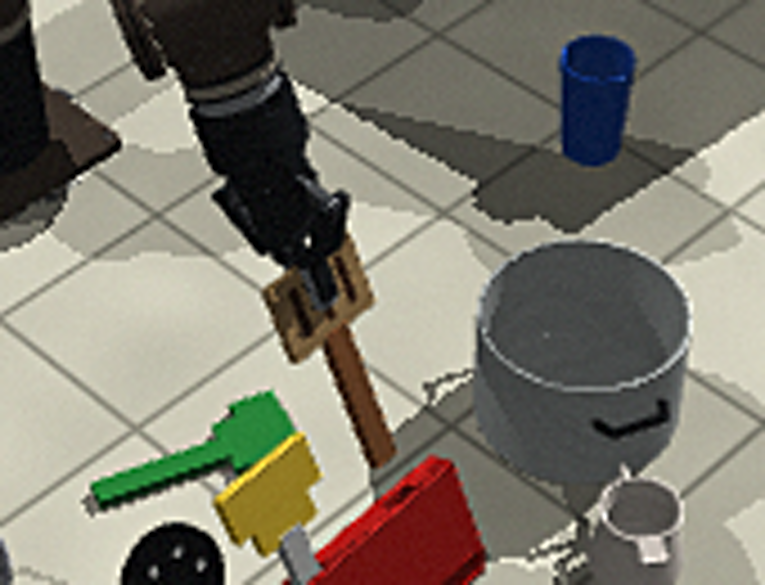

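```bash
python3 -m creep '[[[-0.3,-3.1,1,0,0,-2,0],[-0.3,-3.1,1,0,0,-2,0],[-0.3,-3.1,1,0,0,-2,0],[0,0,0,0,-4,0,0],[0,0,0,0,-5.2,0,0],[0,0,0,0,-5.2,0,0],[0,0,0,0,-5.2,0,0],[0,0,0,0,-4.8,0,0]]]' 45
python3 - <<'E'
from h import *
a=np.pi
delta(*place('t',a,.032,.26,.008))
E
```

```text
t: 8.3
tcp_pos: [0.5609, 0.1398, 0.3409]
tool_rot: [-0.002, 0.992, -0.0, 0.128]
ft_force: [0.5, 0.0, -1.3]
opening: 0.0092
t 8.3 tcp [56.09 13.98 34.09] q [ 0.07 -0.11  1.85 -0.02  1.14  0.08] F [ 0.53  0.04 -1.28] op 0.009160292229814324
target cm [56.96 13.9  17.54] rotvec deg [-0.21  0.19 -0.06] | shift in current axes cm [-3.36  0.14 16.23] | after turn [-3.42  0.08 16.22] | world [  0.87  -0.08 -16.55]
```

```bash
python3 -m creep '[[[0,0,0,0.85,0.1,0.2,0],[0,0,0,0,0,0,0],[0,0,0,-0.5,0,1.9,0],[0,0,0,-0.5,0,1.9,0],[0,0,0,-0.5,0,1.9,0],[0,0,0,-0.5,0,1.9,0],[0,0,0,-0.5,0,1.9,0],[0,0,0,0,0,0,0]]]' 45
python3 - <<'E'
from h import *
a=np.pi
delta(*place('t',a,.032,.26,.008))
shot('scene','sc4',(270,80,440,230),4.5);shot('top','tc4',(180,100,400,250),3.6)
E
```

```text
t: 9.3
tcp_pos: [0.5689, 0.1372, 0.2413]
tool_rot: [-0.002, 0.992, -0.0, 0.126]
ft_force: [-0.6, 0.6, -1.0]
opening: 0.01
t 9.3 tcp [56.89 13.72 24.13] q [ 0.07 -0.02  1.95 -0.02  0.96  0.08] F [-0.58  0.6  -0.97] op 0.01002389286048406
target cm [56.96 13.9  17.54] rotvec deg [-0.18  0.36 -0.07] | shift in current axes cm [-1.59 -0.16  6.39] | after turn [-1.63 -0.18  6.38] | world [ 0.07  0.18 -6.59]
```

View pics/sc4.png

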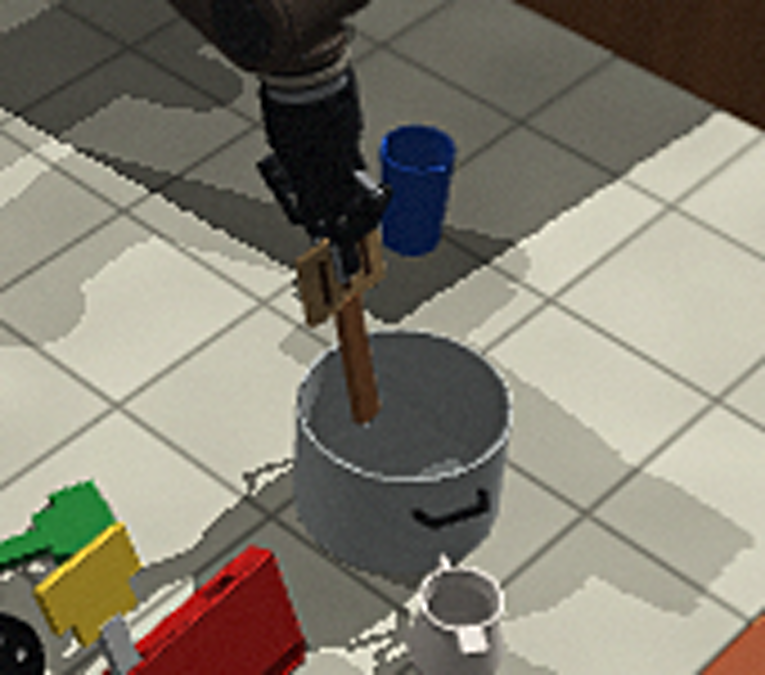

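View pics/tc4.png

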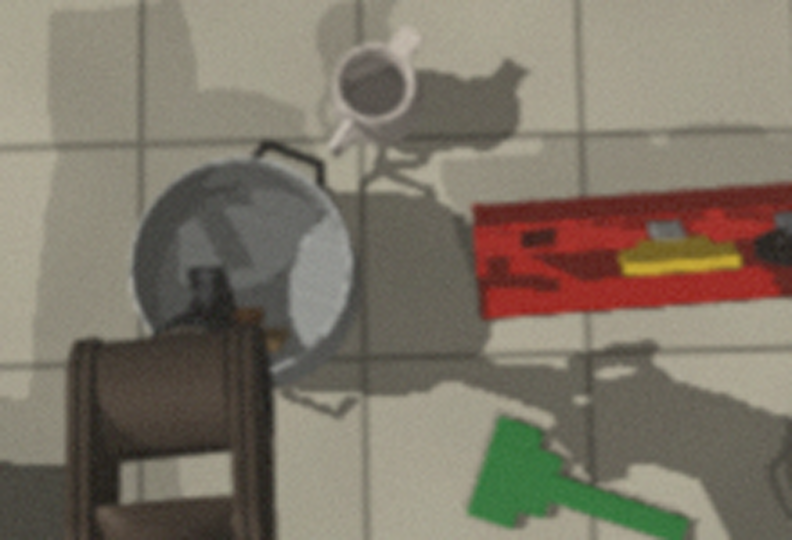

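```bash
python3 -m creep '[[[0,0,0,-0.4,-0.15,1.5,0],[0,0,0,-0.4,0,1.5,0],[0,0,0,-0.3,0,1.2,0],[0,0,0,-0.2,0,0.8,0],[0,0,0,-0.15,0,0.6,0],[0,0,0,-0.1,0,0.4,0],[0,0,0,0,0,0,0],[0,0,0,0,0,0,0]]]' 45
python3 - <<'E'
from h import *
a=np.pi
delta(*place('t',a,.032,.26,.008))
E
```

```text
t: 10.4
tcp_pos: [0.5708, 0.139, 0.1828]
tool_rot: [-0.002, 0.992, -0.0, 0.129]
ft_force: [0.5, -0.2, -1.1]
opening: 0.0095
t 10.4 tcp [57.08 13.9  18.28] q [ 0.07  0.05  2.   -0.02  0.84  0.08] F [ 0.48 -0.2  -1.09] op 0.009482979989468917
target cm [56.96 13.9  17.54] rotvec deg [-0.2   0.03 -0.08] | shift in current axes cm [-0.31  0.    0.68] | after turn [-0.31 -0.    0.68] | world [-0.12  0.   -0.74]
```

```bash
python3 -m creep '[[[0,0,0,-0.15,0,0.3,0],[0,0,0,-0.15,0,0.3,0],[0,0,0,-0.08,0,0.3,0],[0,0,0,0,0,0,0],[0,0,0,0,0,0,0],[0,0,0,0,0,0,0],[0,0,0,0,0,0,0],[0,0,0,0,0,0,0]]]' 45
python3 - <<'E'
from h import *
a=np.pi
delta(*place('t',a,.032,.26,.008))
E
```

```text
t: 11.4
tcp_pos: [0.5692, 0.139, 0.1726]
tool_rot: [-0.002, 0.992, -0.0, 0.129]
ft_force: [-0.3, -0.1, -1.0]
opening: 0.0095
t 11.4 tcp [56.92 13.9  17.26] q [ 0.07  0.06  2.01 -0.02  0.82  0.09] F [-0.35 -0.07 -0.95] op 0.009518757984762781
target cm [56.96 13.9  17.54] rotvec deg [-0.2   0.08 -0.08] | shift in current axes cm [ 0.11  0.   -0.25] | after turn [ 0.11  0.   -0.25] | world [ 0.04 -0.    0.27]
```

```bash
python3 -m creep '[[[0,0,0,-0.1,0,0.3,0],[0,0,0,0,0,0,0],[0,0,0,0,0,0,1.6],[0,0,0,0,0,0,2.4],[0,0,0,0,0,0,4],[0,0,0,0,0,0,4],[0,0,0,0,0,0,4],[0,0,0,0,0,0,4]]]' 45
python3 - <<'E'
from h import *
a=np.pi
delta(*place('t',a,.032,.26,.008))
shot('scene','sc5',(270,80,440,230),4.5)
E
```

```text
t: 12.4
tcp_pos: [0.569, 0.139, 0.1695]
tool_rot: [-0.002, 0.992, -0.0, 0.129]
ft_force: [-0.3, -0.5, -0.2]
opening: 0.0398
t 12.4 tcp [56.9  13.9  16.95] q [ 0.07  0.06  2.01 -0.02  0.81  0.09] F [-0.27 -0.54 -0.17] op 0.039818679715656835
target cm [56.96 13.9  17.54] rotvec deg [-0.2   0.08 -0.08] | shift in current axes cm [ 0.21 -0.   -0.56] | after turn [ 0.21  0.   -0.56] | world [ 0.06 -0.    0.59]
```

View pics/sc5.png

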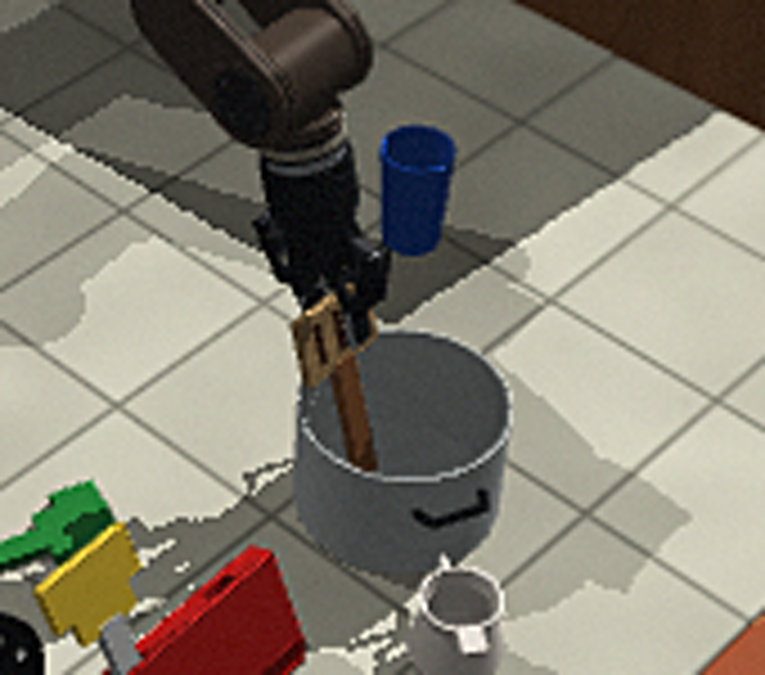

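Released and leaning inside the pot. I'll retract along the tool axis, then look again.

```bash
python3 -m creep '[[[0,0,0,0,0,-1,4],[0,0,0,0,0,-2,4],[0,0,0,0,0,-3,4],[0,0,0,0,0,-3,4],[0,0,0,0,0,-3,6],[0,0,0,0,0,-3,6],[0,0,0,0,0,0,6],[0,0,0,0,0,0,6]]]' 45
python3 - <<'E'
from h import *
delta(*grasp('s',.1))
shot('scene','sc6',(270,80,440,230),4.5);shot('top','tc6',(180,100,400,250),3.6)
E
```

```text
t: 13.45
tcp_pos: [0.5302, 0.1385, 0.3134]
tool_rot: [-0.002, 0.992, -0.0, 0.128]
ft_force: [0.8, 0.9, -0.6]
opening: 0.0604
t 13.45 tcp [53.02 13.85 31.34] q [ 0.08 -0.17  1.95 -0.02  1.1   0.08] F [ 0.84  0.85 -0.61] op 0.0603856520334508
target cm [ 59.27 -20.73  27.38] rotvec deg [ 0.74  9.32 -2.74] | shift in current axes cm [ 5.08 34.59  5.31] | after turn [ 2.54 34.84  5.48] | world [  6.25 -34.58  -3.96]
```

View pics/sc6.png

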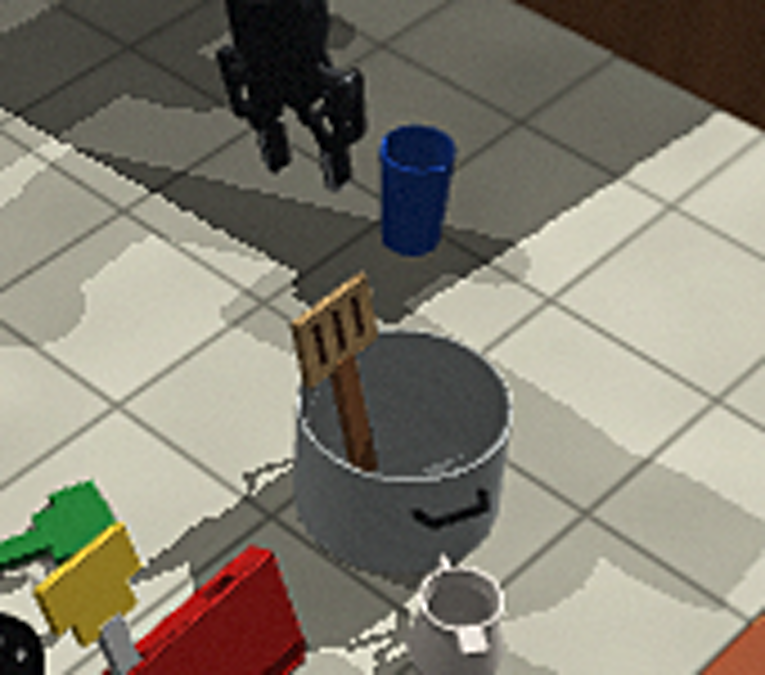

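View pics/tc6.png

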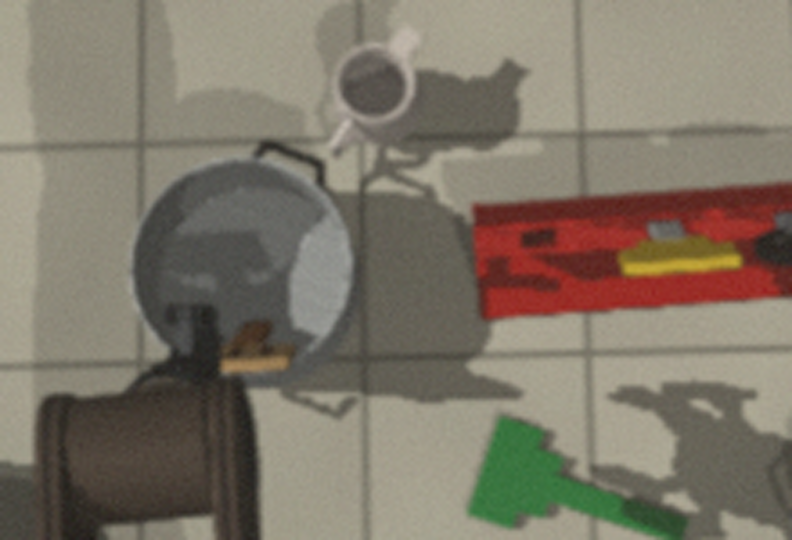

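The turner stands in the pot, leaning on the robot-side rim. Scraper next.

```bash
python3 -m creep '[[[0.25,3.1,-0.9,0,4,0,6],[0.25,3.1,-0.9,0,5.5,0,6],[0.25,3.1,-0.9,0,5.5,0.5,6],[0,0,0,0.8,5.5,1,6],[0,0,0,0.8,5.5,1,6],[0,0,0,0.8,5,1,6],[0,0,0,0,3,1,6],[0,0,0,0,0,0,6]]]' 45
python3 - <<'E'
from h import *
delta(*grasp('s',.04))
E
```

```text
t: 14.55
tcp_pos: [0.5816, -0.201, 0.2792]
tool_rot: [-0.006, 0.978, 0.022, 0.207]
ft_force: [-0.3, 0.5, -0.2]
opening: 0.06
t 14.55 tcp [ 58.16 -20.1   27.92] q [-0.59 -0.04  1.92  0.3   0.94 -0.77] F [-0.25  0.48 -0.15] op 0.06002969138025056
target cm [ 61.72 -20.61  21.9 ] rotvec deg [-0.09  0.2  -0.29] | shift in current axes cm [0.79 0.69 6.93] | after turn [0.76 0.68 6.94] | world [ 3.56 -0.51 -6.02]
```

```bash
python3 -m creep '[[[0,0.2,-0.3,0.75,0.7,1,6],[0,0,0,0,0,2.5,6],[0,0,0,0,0,3,6],[0,0,0,0,0,0.5,6],[0,0,0,0,0,0,6],[0,0,0,0,0,0,5],[0,0,0,0,0,0,5],[0,0,0,0,0,0,5]]]' 45
python3 - <<'E'
from h import *
delta(*grasp('s'))
shot('scene','sc7',(230,130,400,260),4.5)
E
```

```text
t: 15.55
tcp_pos: [0.6184, -0.2048, 0.2227]
tool_rot: [-0.004, 0.977, 0.026, 0.211]
ft_force: [0.3, -0.2, 0.3]
opening: 0.0499
t 15.55 tcp [ 61.84 -20.48  22.27] q [-0.56  0.09  1.9   0.33  0.82 -0.8 ] F [ 0.34 -0.19  0.26] op 0.049932574212346835
target cm [ 63.35 -20.53  18.25] rotvec deg [ 0.04 -0.32  0.27] | shift in current axes cm [-0.3   0.13  4.28] | after turn [-0.27  0.13  4.28] | world [ 1.5  -0.06 -4.02]
```

View pics/sc7.png

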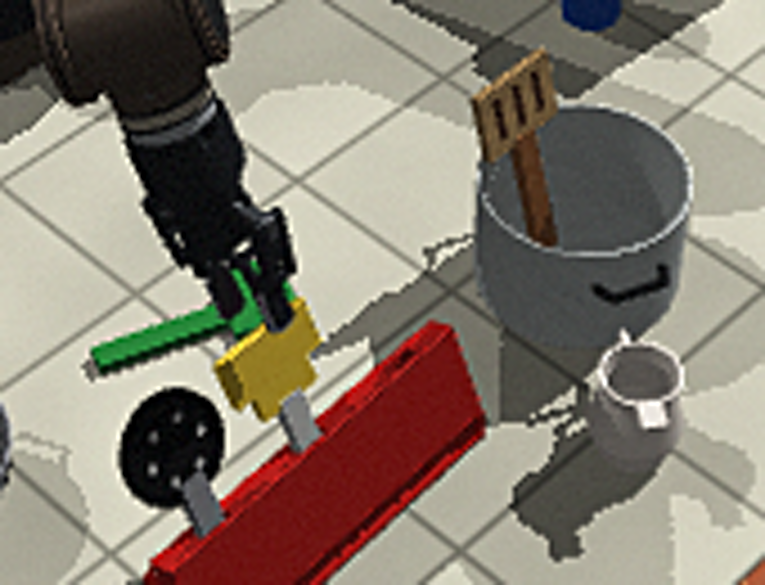

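Straddling the scraper. Advance and close.

```bash
python3 -m creep '[[[0,-0.3,0.2,-0.15,0.1,1.2,5],[0,0,0,-0.1,0,1.5,5],[0,0,0,0,0,1.3,4],[0,0,0,0,0,0.3,3],[0,0,0,0,0,0,2],[0,0,0,0,0,0,0],[0,0,0,0,0,0,0],[0,0,0,0,0,0,0]]]' 45
python3 - <<'E'
from h import *
delta(*grasp('s'))
E
```

```text
t: 16.6
tcp_pos: [0.634, -0.205, 0.1822]
tool_rot: [-0.005, 0.978, 0.024, 0.209]
ft_force: [1.3, 0.0, 0.4]
opening: 0.0096
t 16.6 tcp [ 63.4  -20.5   18.22] q [-0.54  0.17  1.89  0.34  0.76 -0.8 ] F [1.32 0.   0.41] op 0.00959130698483878
target cm [ 63.35 -20.53  18.25] rotvec deg [ 0.04 -0.03  0.06] | shift in current axes cm [-0.03  0.03 -0.05] | after turn [-0.03  0.03 -0.05] | world [-0.05 -0.03  0.03]
```

```bash
python3 -m creep '[[[0,0,0,0,0,-0.8,0],[0,0,0,0,0,-1.5,0],[0,0,0,0,0,-2,0],[0,0,0,0,0,-2,0],[0,0,0,0,0,-2.2,0],[0,0,0,0,0,-2.5,0],[0,0,0,0,0,-2.5,0],[0,0,0,0,0,-2.5,0]]]' 45
python3 - <<'E'
from h import *
a=np.pi/3
p,M=place('s',a,.032,.26,.19,False);delta(p,M)
shot('scene','sc8',(230,100,400,230),4.5)
E
```

```text
t: 17.6
tcp_pos: [0.5668, -0.2079, 0.3289]
tool_rot: [-0.005, 0.978, 0.025, 0.207]
ft_force: [1.1, 0.2, -1.2]
opening: 0.0093
t 17.6 tcp [ 56.68 -20.79  32.89] q [-0.62 -0.1   1.89  0.29  1.04 -0.78] F [ 1.1   0.15 -1.23] op 0.009337687884021778
target cm [68.2  20.39 35.74] rotvec deg [  4.58 -35.45 -57.96] | shift in current axes cm [ 13.58 -40.54   2.87] | after turn [ 39.29 -10.62 -13.41] | world [11.52 41.18  2.85]
```

View pics/sc8.png

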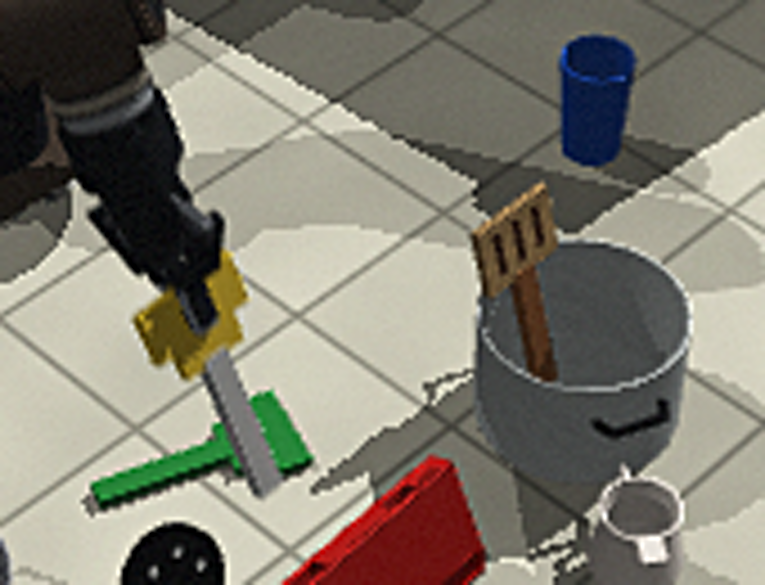

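```bash
python3 -m creep '[[[0.57,-4.43,-7.25,0,0,-0.5,0],[0.57,-4.43,-7.25,0,0,-0.5,0],[0.57,-4.43,-7.25,0,0,0,0],[0.57,-4.43,-7.25,0,0,0,0],[0.57,-4.43,-7.25,0,0,0,0],[0.57,-4.43,-7.25,0,0,0,0],[0.57,-4.43,-7.25,0,0,0,0],[0.57,-4.43,-7.25,0,0,0,0]]]' 45
python3 - <<'E'
from h import *
a=np.pi/3
p,M=place('s',a,.032,.26,.19,False);delta(p,M)
E
```

```text
t: 18.65
tcp_pos: [0.5641, -0.2084, 0.3371]
tool_rot: [0.065, 0.858, 0.497, -0.113]
ft_force: [-0.1, -0.2, 0.6]
opening: 0.0093
t 18.65 tcp [ 56.41 -20.84  33.71] q [-0.42  0.1   1.65 -0.26  1.42 -1.43] F [-0.07 -0.24  0.58] op 0.009282747022031695
target cm [68.2  20.39 35.74] rotvec deg [0.02 0.12 0.18] | shift in current axes cm [ 39.69 -10.28 -12.74] | after turn [ 39.68 -10.41 -12.65] | world [11.79 41.23  2.03]
```

```bash
python3 -m creep '[[[0,0,0,4.2,-1.1,-1.4,0],[0,0,0,4.95,-1.3,-1.6,0],[0,0,0,4.95,-1.3,-1.6,0],[0,0,0,4.95,-1.3,-1.6,0],[0,0,0,4.95,-1.3,-1.6,0],[0,0,0,4.95,-1.3,-1.6,0],[0,0,0,4.95,-1.3,-1.6,0],[0,0,0,4.95,-1.3,-1.6,0]]]' 45
python3 -m creep '[[[0,0,0,0.8,-0.2,0,0],[0,0,0,0,0,0,0],[0,0,0,0,0,0,0],[0,0,0,0,0,0,0],[0,0,0,0,0,0,0],[0,0,0,0,0,0,0],[0,0,0,0,0,0,0],[0,0,0,0,0,0,0]]]' 45
python3 - <<'E'
from h import *
a=np.pi/3
p,M=place('s',a,.032,.26,.008,False);delta(p,M)
shot('scene','sc9',(270,50,440,200),4.5)
E
```

```text
t: 19.65
tcp_pos: [0.68, 0.197, 0.3594]
tool_rot: [0.066, 0.859, 0.495, -0.112]
ft_force: [0.4, -0.8, -0.2]
opening: 0.0094
t: 20.65
tcp_pos: [0.6825, 0.2037, 0.3571]
tool_rot: [0.066, 0.859, 0.496, -0.111]
ft_force: [-0.2, -0.2, -0.5]
opening: 0.0094
t 20.65 tcp [68.25 20.37 35.71] q [ 0.21  0.42  1.24 -0.19  1.66 -0.84] F [-0.15 -0.17 -0.45] op 0.009417594391251867
target cm [68.2  20.39 17.54] rotvec deg [ 0.13 -0.08 -0.02] | shift in current axes cm [ 4.64 -0.09 17.57] | after turn [ 4.66 -0.05 17.56] | world [ -0.05   0.02 -18.17]
```

View pics/sc9.png

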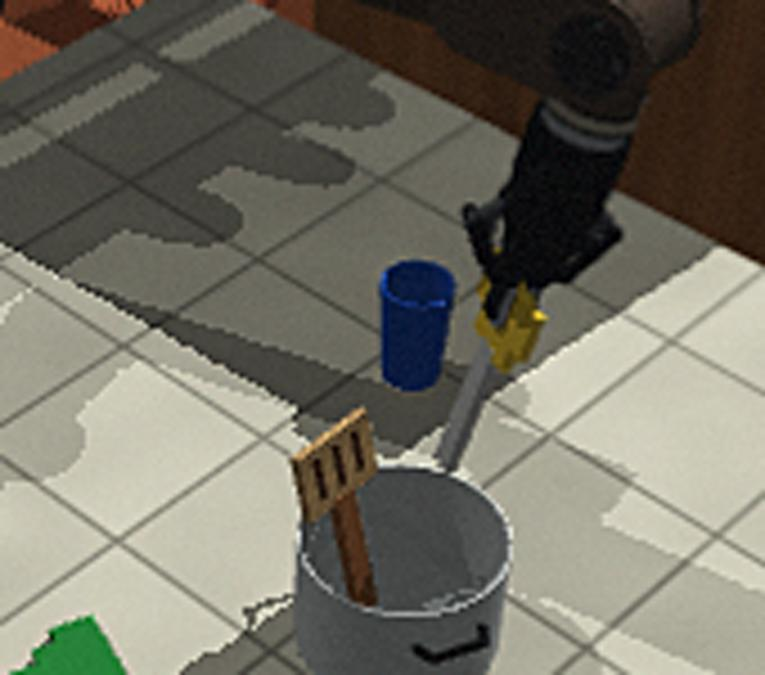

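```bash
python3 -m creep '[[[0,0,0,0.5,0,1.9,0],[0,0,0,0.6,0,2.3,0],[0,0,0,0.6,0,2.3,0],[0,0,0,0.6,0,2.3,0],[0,0,0,0.6,0,2.3,0],[0,0,0,0.5,0,1.9,0],[0,0,0,0.4,0,1.4,0],[0,0,0,0.2,0,0.8,0]]]' 45
python3 - <<'E'
from h import *
a=np.pi/3
p,M=place('s',a,.032,.26,.004,False);delta(p,M)
shot('scene','sc9',(270,50,440,200),4.5);shot('top','tc9',(180,100,400,250),3.6)
E
```

```text
t: 21.7
tcp_pos: [0.6826, 0.2033, 0.1989]
tool_rot: [0.065, 0.859, 0.496, -0.111]
ft_force: [-0.2, -0.0, -0.9]
opening: 0.0096
t 21.7 tcp [68.26 20.33 19.89] q [ 0.21  0.51  1.4  -0.2   1.41 -0.79] F [-0.18 -0.   -0.88] op 0.009612868435703525
target cm [68.2  20.39 17.14] rotvec deg [ 0.1  -0.05 -0.01] | shift in current axes cm [ 0.72 -0.09  2.65] | after turn [ 0.73 -0.08  2.65] | world [-0.06  0.06 -2.75]
```

View pics/sc9.png

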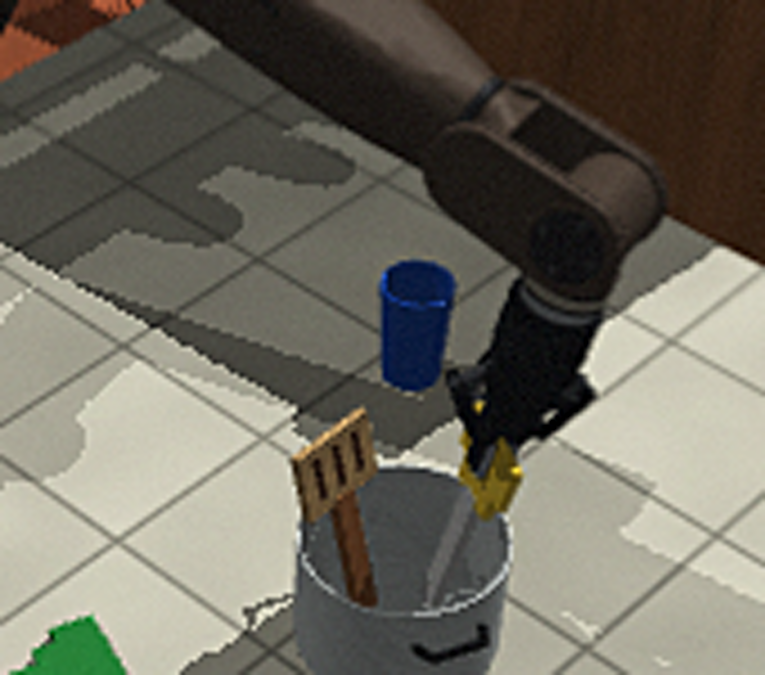

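View pics/tc9.png

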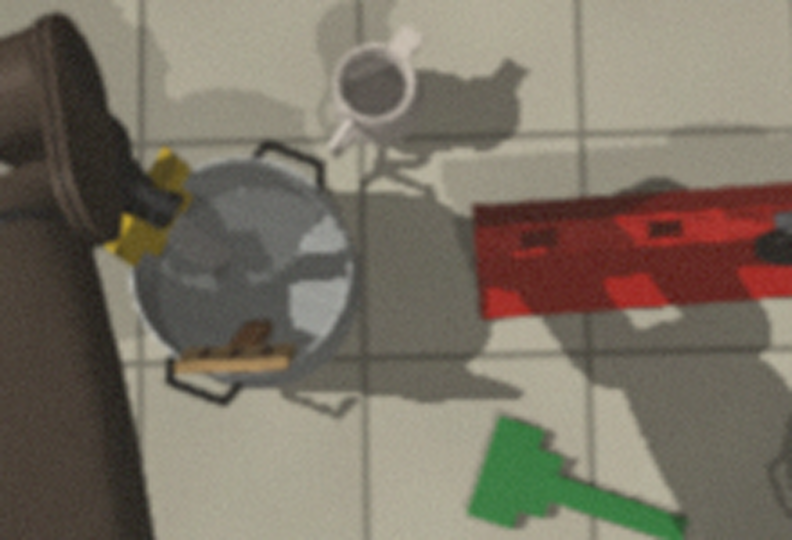

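```bash
python3 -m creep '[[[0,0,0,0.25,0,1,0],[0,0,0,0.2,0,0.8,0],[0,0,0,0.15,0,0.5,0],[0,0,0,0.1,0,0.3,0],[0,0,0,0.05,0,0.2,0],[0,0,0,0,0,0,0],[0,0,0,0,0,0,0],[0,0,0,0,0,0,0]]]' 45
python3 - <<'E'
from h import *
a=np.pi/3
p,M=place('s',a,.032,.26,.0,False);delta(p,M)
E
```

```text
t: 22.8
tcp_pos: [0.6829, 0.2034, 0.1712]
tool_rot: [0.066, 0.859, 0.496, -0.111]
ft_force: [-0.8, 0.3, -1.6]
opening: 0.0094
t 22.8 tcp [68.29 20.34 17.12] q [ 0.21  0.53  1.42 -0.2   1.37 -0.78] F [-0.84  0.27 -1.58] op 0.009354557473383504
target cm [68.2  20.39 16.74] rotvec deg [ 0.15 -0.09 -0.03] | shift in current axes cm [ 0.1  -0.11  0.37] | after turn [ 0.1  -0.11  0.37] | world [-0.09  0.05 -0.39]
```

```bash
python3 -m creep '[[[0,0,0,0.05,0,0.3,0],[0,0,0,0,0,0,0],[0,0,0,0,0,0,1.6],[0,0,0,0,0,0,2.4],[0,0,0,0,0,0,4],[0,0,0,0,0,0,4],[0,0,0,0,0,0,4],[0,0,0,0,0,0,4]]]' 45
python3 - <<'E'
from h import *
shot('scene','sc10',(270,50,440,200),4.5)
E
python3 -m creep '[[[0,0,0,0,0,-1,4],[0,0,0,0,0,-2,4],[0,0,0,0,0,-3,4],[0,0,0,0,0,-3,4],[0,0,0,0,0,-3,6],[0,0,0,0,0,-4,6],[0,0,0,0,0,0,6],[0,0,0,0,0,0,6]]]' 45
python3 - <<'E'
from h import *
shot('scene','sc11',(270,50,440,200),4.5);shot('top','tc11',(180,100,400,250),3.6)
delta(*grasp('k',.12))
E
```

```text
t: 23.8
tcp_pos: [0.6827, 0.2031, 0.1679]
tool_rot: [0.066, 0.859, 0.496, -0.111]
ft_force: [0.3, -0.4, -0.1]
opening: 0.0397
t: 24.85
tcp_pos: [0.7027, 0.2389, 0.3232]
tool_rot: [0.066, 0.859, 0.496, -0.111]
ft_force: [0.5, -0.8, -0.7]
opening: 0.0603
t 24.95 tcp [70.22 23.85 32.09] q [ 0.25  0.5   1.18 -0.19  1.64 -0.79] F [-0.1  -0.32 -1.06] op 0.060065295783079044
target cm [ 58.64 -31.18  29.94] rotvec deg [-4.62 35.65 58.05] | shift in current axes cm [-51.09  17.48  15.86] | after turn [-13.9   54.39  -3.85] | world [-11.58 -55.03  -2.15]
```

View pics/sc11.png

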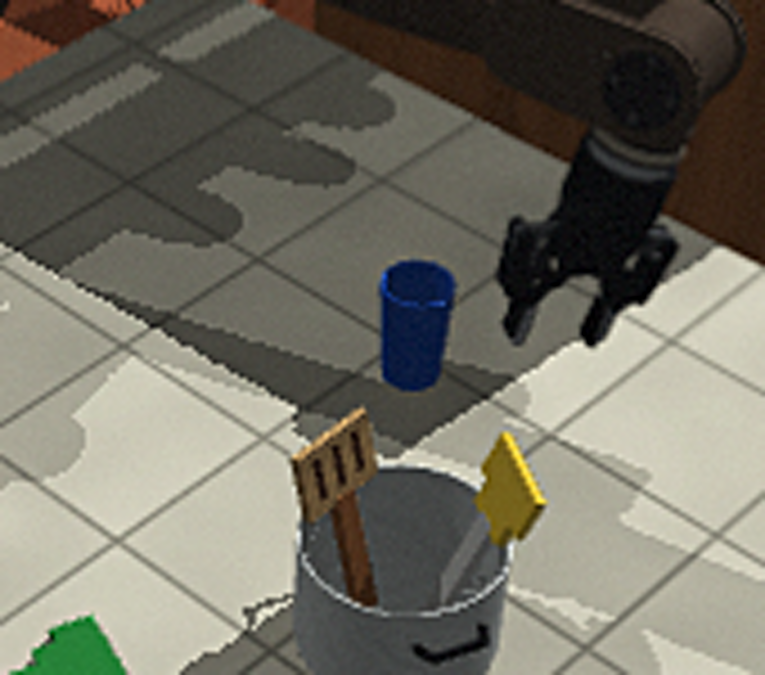

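View pics/tc11.png

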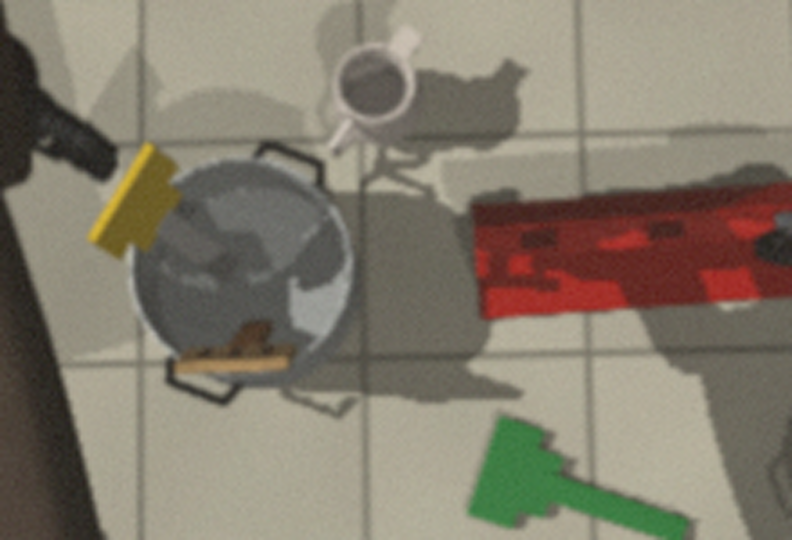

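The scraper is in, leaning on the rim, and the pot hasn't moved. Skimmer next.

```bash
python3 -m creep '[[[-0.58,4.45,7.25,-1,0,-3,6],[-0.58,4.45,7.25,-1,0,-2,6],[-0.58,4.45,7.25,0,0,0,6],[-0.58,4.45,7.25,0,0,0,6],[-0.58,4.45,7.25,0,0,0,6],[-0.58,4.45,7.25,0,0,0,6],[-0.58,4.45,7.25,0,0,0,6],[-0.58,4.45,7.25,0,0,0,6]]]' 45
python3 - <<'E'
from h import *
delta(*grasp('k',.12))
E
```

```text
t: 25.95
tcp_pos: [0.6967, 0.232, 0.3736]
tool_rot: [-0.005, 0.978, 0.022, 0.209]
ft_force: [-0.5, -0.1, 0.2]
opening: 0.0597
t 25.95 tcp [69.67 23.2  37.36] q [ 0.2   0.16  1.54 -0.07  1.02  0.18] F [-0.53 -0.1   0.17] op 0.059722049373509896
target cm [ 58.64 -31.18  29.94] rotvec deg [ 0.03 -0.1  -0.2 ] | shift in current axes cm [-15.33  53.82   1.21] | after turn [-15.52  53.77   1.2 ] | world [-11.03 -54.37  -7.43]
```

```bash
python3 -m creep '[[[0,0,0,-1,5,0,6],[0,0,0,-1,5.8,0,6],[0,0,0,-1.3,5.8,0,6],[0,0,0,-1.8,5.5,0.1,6],[0,0,0,-1.8,5.5,0.1,6],[0,0,0,-1.8,5.5,0.2,6],[0,0,0,-1.8,5.5,0.2,6],[0,0,0,-1.8,5.5,0.2,6]]]' 45
python3 -m creep '[[[0,0,0,-1.6,5.2,0.2,6],[0,0,0,-1.6,4.5,0.2,6],[0,0,0,0,0,0,6],[0,0,0,0,0,0,6],[0,0,0,0,0,0,6],[0,0,0,0,0,0,6],[0,0,0,0,0,0,6],[0,0,0,0,0,0,6]]]' 45
python3 - <<'E'
from h import *
delta(*grasp('k',.04))
E
```

```text
t: 26.95
tcp_pos: [0.6091, -0.2149, 0.316]
tool_rot: [-0.006, 0.978, 0.024, 0.208]
ft_force: [0.5, 0.4, -0.0]
opening: 0.0603
t: 27.95
tcp_pos: [0.588, -0.3112, 0.3014]
tool_rot: [-0.005, 0.977, 0.025, 0.21]
ft_force: [1.5, -0.7, 0.0]
opening: 0.0599
t 27.95 tcp [ 58.8  -31.12  30.14] q [-0.74  0.07  1.77  0.35  1.02 -0.93] F [ 1.47 -0.75  0.02] op 0.05989642613066372
target cm [ 61.9  -31.02  22.63] rotvec deg [-0.02 -0.13  0.1 ] | shift in current axes cm [-0.25  0.05  8.12] | after turn [-0.23  0.05  8.12] | world [ 3.1   0.1  -7.51]
```

```bash
python3 -m creep '[[[0,0,0,-0.15,0.05,1.5,6],[0,0,0,0,0,2.5,6],[0,0,0,0,0,2.5,6],[0,0,0,0,0,1.6,6],[0,0,0,0,0,0,6],[0,0,0,0,0,0,5],[0,0,0,0,0,0,5],[0,0,0,0,0,0,5]]]' 45
python3 - <<'E'
from h import *
delta(*grasp('k'))
shot('scene','sc12',(210,130,380,260),4.5)
E
```

```text
t: 28.95
tcp_pos: [0.6198, -0.3109, 0.2279]
tool_rot: [-0.005, 0.977, 0.024, 0.21]
ft_force: [-0.6, -0.3, -0.4]
opening: 0.0504
t 28.95 tcp [ 61.98 -31.09  22.79] q [-0.7   0.19  1.77  0.37  0.89 -0.95] F [-0.62 -0.33 -0.39] op 0.05037543593270201
target cm [ 63.53 -30.94  18.98] rotvec deg [ 0.06 -0.2   0.07] | shift in current axes cm [-0.15 -0.08  4.12] | after turn [-0.13 -0.08  4.12] | world [ 1.55  0.15 -3.81]
```

View pics/sc12.png

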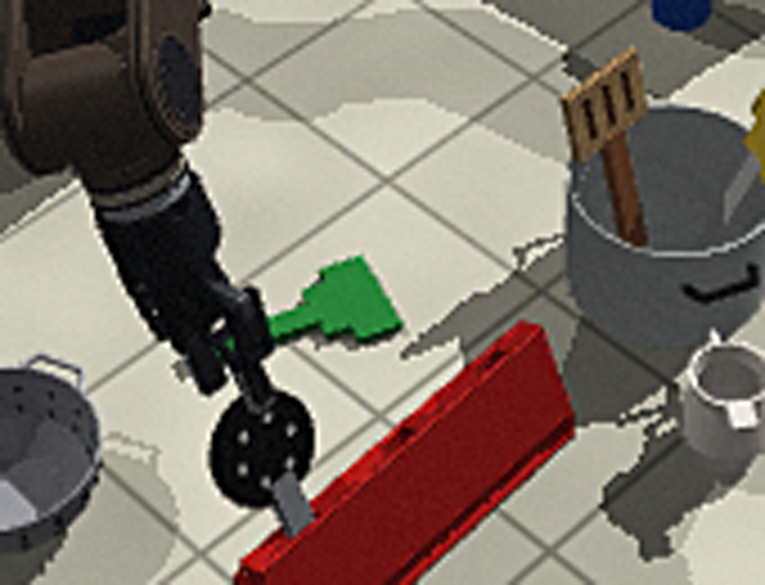

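The fingers straddle the disc, with the jaw centre over its upper edge near (245,398). Advance and close.

```bash
python3 -m creep '[[[0,0,0,-0.1,0,1.2,5],[0,0,0,0,0,1.5,5],[0,0,0,0,0,1.2,4],[0,0,0,0,0,0.2,3],[0,0,0,0,0,0,2],[0,0,0,0,0,0,0],[0,0,0,0,0,0,0],[0,0,0,0,0,0,0]]]' 45
python3 -m creep '[[[0,0,0,0,0,-0.8,0],[0,0,0,0,0,-1.5,0],[0,0,0,0,0,-2,0],[0,0,0,0,0,-2,0],[0,0,0,0,0,-2.2,0],[0,0,0,0,0,-2.5,0],[0,0,0,0,0,-2.5,0],[0,0,0,0,0,-2.5,0]]]' 45
python3 - <<'E'
from h import *
a=-np.pi/3
p,M=place('k',a,.032,.26,.19,False);delta(p,M)
shot('scene','sc13',(210,100,380,230),4.5)
E
```

```text
t: 30.0
tcp_pos: [0.6357, -0.31, 0.1896]
tool_rot: [-0.005, 0.977, 0.024, 0.21]
ft_force: [0.3, 0.1, 0.1]
opening: 0.0094
t: 31.0
tcp_pos: [0.5685, -0.313, 0.3363]
tool_rot: [-0.005, 0.978, 0.025, 0.209]
ft_force: [-0.3, -1.0, -1.4]
opening: 0.0092
t 31.0 tcp [ 56.85 -31.3   33.63] q [-0.77  0.02  1.76  0.34  1.09 -0.93] F [-0.28 -0.97 -1.44] op 0.009237521763870417
target cm [68.3   7.23 36.51] rotvec deg [ -5.1  -34.94  63.8 ] | shift in current axes cm [ 13.39 -37.91   2.8 ] | after turn [-27.46 -29.18   4.32] | world [11.45 38.53  2.88]
```

View pics/sc13.png

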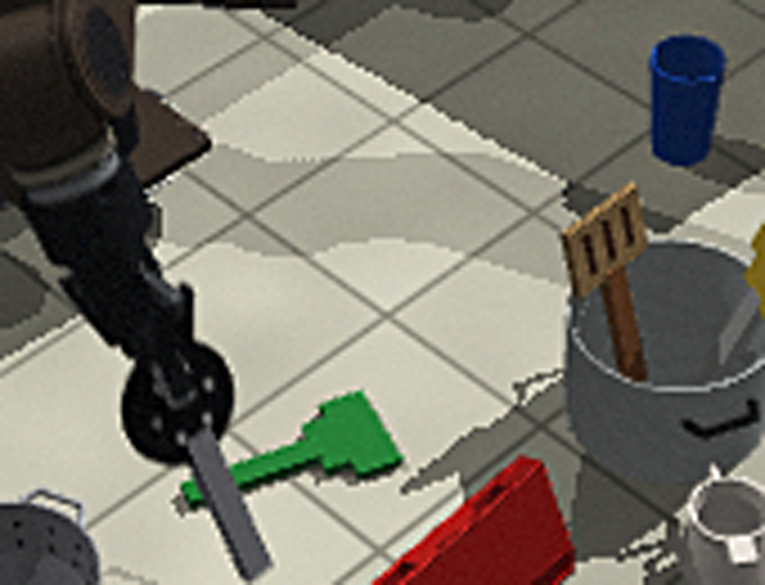

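```bash
python3 -m creep '[[[-0.64,-4.37,7.98,0,0,-0.5,0],[-0.64,-4.37,7.98,0,0,-0.5,0],[-0.64,-4.37,7.98,0,0,0,0],[-0.64,-4.37,7.98,0,0,0,0],[-0.64,-4.37,7.98,0,0,0,0],[-0.64,-4.37,7.98,0,0,0,0],[-0.64,-4.37,7.98,0,0,0,0],[-0.64,-4.37,7.98,0,0,0,0]]]' 45
python3 - <<'E'
from h import *
a=-np.pi/3
p,M=place('k',a,.032,.26,.19,False);delta(p,M)
E
```

```text
t: 32.05
tcp_pos: [0.5657, -0.3132, 0.3444]
tool_rot: [-0.065, 0.857, -0.498, -0.113]
ft_force: [0.2, 0.5, -0.8]
opening: 0.0096
t 32.05 tcp [ 56.57 -31.32  34.44] q [-0.69  0.29  1.42  0.09  1.68  0.36] F [ 0.22  0.48 -0.76] op 0.009622466126457676
target cm [68.3   7.23 36.51] rotvec deg [ 0.01  0.13 -0.32] | shift in current axes cm [-27.28 -29.28   5.13] | after turn [-27.13 -29.43   5.07] | world [11.72 38.55  2.07]
```

```bash
python3 -m creep '[[[0,0,0,-2.9,-3,0.5,0],[0,0,0,-3.5,-3.8,0.6,0],[0,0,0,-3.5,-3.8,0.6,0],[0,0,0,-3.5,-3.8,0.6,0],[0,0,0,-3.5,-3.8,0.6,0],[0,0,0,-3.5,-3.8,0.7,0],[0,0,0,-3.5,-3.8,0.7,0],[0,0,0,-3.3,-3.6,0.7,0]]]' 45
python3 - <<'E'
from h import *
a=-np.pi/3
p,M=place('k',a,.032,.26,.19,False);delta(p,M)
shot('scene','sc14',(270,50,440,200),4.5)
E
```

```text
t: 33.05
tcp_pos: [0.6832, 0.0737, 0.3663]
tool_rot: [-0.065, 0.859, -0.496, -0.112]
ft_force: [0.5, -0.3, -0.5]
opening: 0.0092
t 33.05 tcp [68.32  7.37 36.63] q [-0.11  0.32  1.35  0.21  1.63  0.93] F [ 0.52 -0.35 -0.49] op 0.009190320922847965
target cm [68.3   7.23 36.51] rotvec deg [-0.02 -0.06 -0.05] | shift in current axes cm [0.13 0.09 0.09] | after turn [0.13 0.09 0.09] | world [-0.02 -0.14 -0.12]
```

View pics/sc14.png

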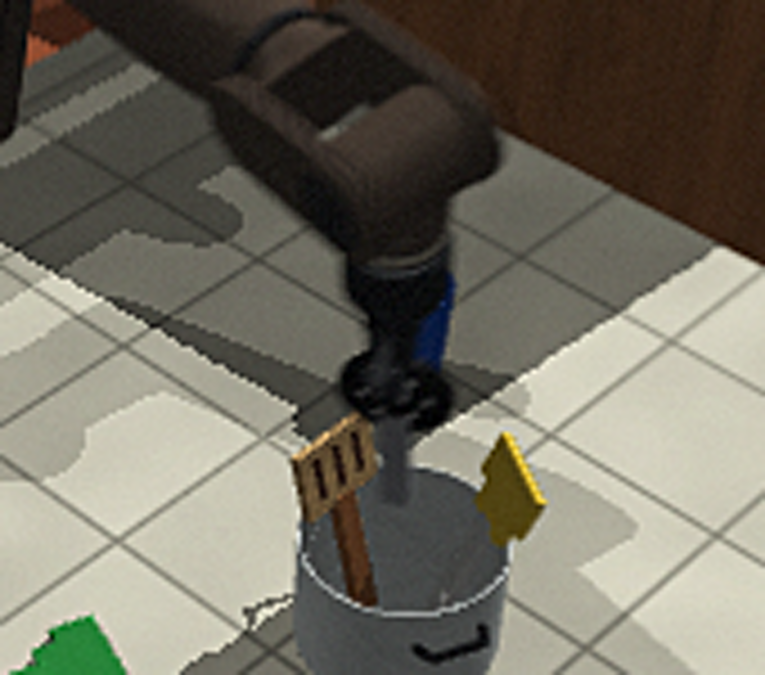

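```bash
python3 -m creep '[[[0,0,0,0.6,0.1,1.9,0],[0,0,0,0.6,0,2.3,0],[0,0,0,0.6,0,2.3,0],[0,0,0,0.6,0,2.3,0],[0,0,0,0.6,0,2.3,0],[0,0,0,0.5,0,1.9,0],[0,0,0,0.4,0,1.4,0],[0,0,0,0.2,0,0.8,0]]]' 45
python3 - <<'E'
from h import *
a=-np.pi/3
p,M=place('k',a,.032,.26,.0,False);delta(p,M)
shot('scene','sc15',(270,50,440,200),4.5);shot('top','tc15',(180,100,400,250),3.6)
E
```

```text
t: 34.1
tcp_pos: [0.6827, 0.0711, 0.2074]
tool_rot: [-0.065, 0.858, -0.496, -0.112]
ft_force: [0.5, 0.2, -0.9]
opening: 0.0094
t 34.1 tcp [68.27  7.11 20.74] q [-0.11  0.41  1.52  0.21  1.37  0.88] F [ 0.48  0.17 -0.89] op 0.009413993765729961
target cm [68.3   7.23 17.51] rotvec deg [-0.03  0.01 -0.08] | shift in current axes cm [ 0.74 -0.09  3.14] | after turn [ 0.74 -0.09  3.14] | world [ 0.03  0.13 -3.23]
```

View pics/sc15.png

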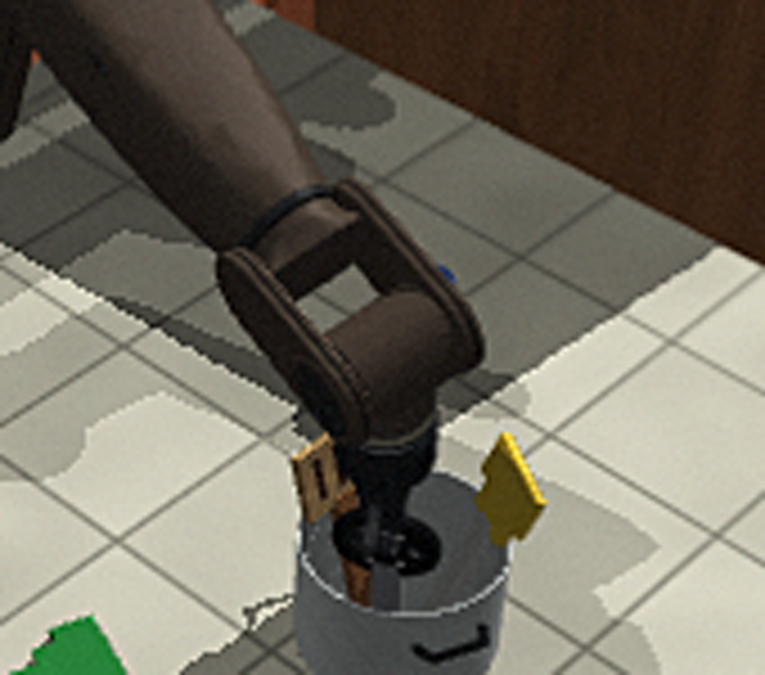

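View pics/tc15.png

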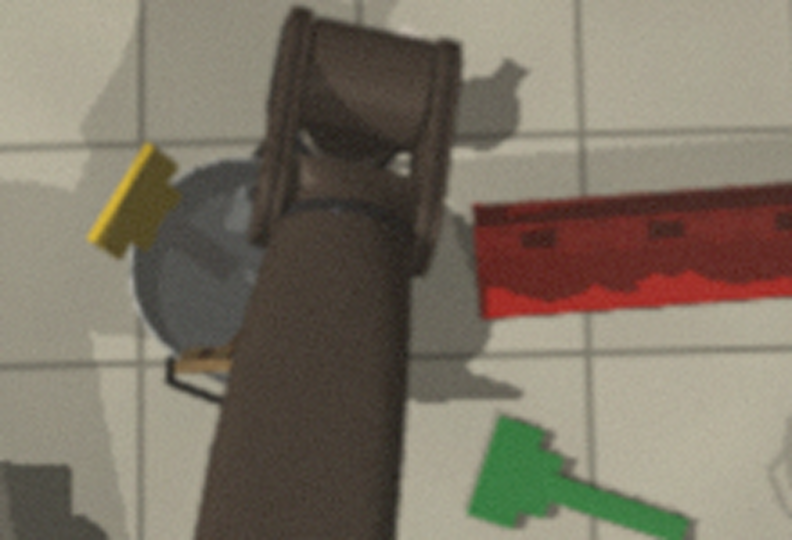

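```bash
python3 -m creep '[[[0,0,0,0.25,-0.1,1,0],[0,0,0,0.2,0,0.8,0],[0,0,0,0.12,0,0.6,0],[0,0,0,0.08,0,0.4,0],[0,0,0,0.04,0,0.2,0],[0,0,0,0,0,0,0],[0,0,0,0,0,0,0],[0,0,0,0,0,0,0]]]' 45
python3 - <<'E'
from h import *
a=-np.pi/3
p,M=place('k',a,.032,.26,.0,False);delta(p,M)
E
```

```text
t: 35.2
tcp_pos: [0.6836, 0.073, 0.1782]
tool_rot: [-0.065, 0.859, -0.496, -0.111]
ft_force: [0.1, -1.0, -0.3]
opening: 0.0094
t 35.2 tcp [68.36  7.3  17.82] q [-0.11  0.44  1.54  0.22  1.33  0.87] F [ 0.15 -1.03 -0.27] op 0.009400153820245637
target cm [68.3   7.23 17.51] rotvec deg [-0.12 -0.05 -0.02] | shift in current axes cm [0.1  0.08 0.29] | after turn [0.1  0.08 0.29] | world [-0.06 -0.06 -0.31]
```

```bash
python3 -m creep '[[[0,0,0,0.05,0,0.25,0],[0,0,0,0,0,0,0],[0,0,0,0,0,0,1.6],[0,0,0,0,0,0,2.4],[0,0,0,0,0,0,4],[0,0,0,0,0,0,4],[0,0,0,0,0,0,4],[0,0,0,0,0,0,4]]]' 45
python3 -m creep '[[[0,0,0,0,0,-1,4],[0,0,0,0,0,-2,4],[0,0,0,0,0,-3,4],[0,0,0,0,0,-3,4],[0,0,0,0,0,-4,4],[0,0,0,0,0,-4,4],[0,0,0,0,0,-4,4],[0,0,0,0,0,0,4]]]' 45
python3 - <<'E'
from h import *
shot('scene','sc16',(270,80,440,230),4.5);shot('top','tc16',(180,100,400,250),3.6)
E
```

```text
t: 36.2
tcp_pos: [0.6833, 0.0731, 0.1753]
tool_rot: [-0.065, 0.859, -0.496, -0.112]
ft_force: [0.4, -0.7, -0.2]
opening: 0.0396
t: 37.2
tcp_pos: [0.7114, 0.0252, 0.3858]
tool_rot: [-0.067, 0.859, -0.496, -0.106]
ft_force: [-0.7, -0.2, 0.0]
opening: 0.0401
```

View pics/sc16.png

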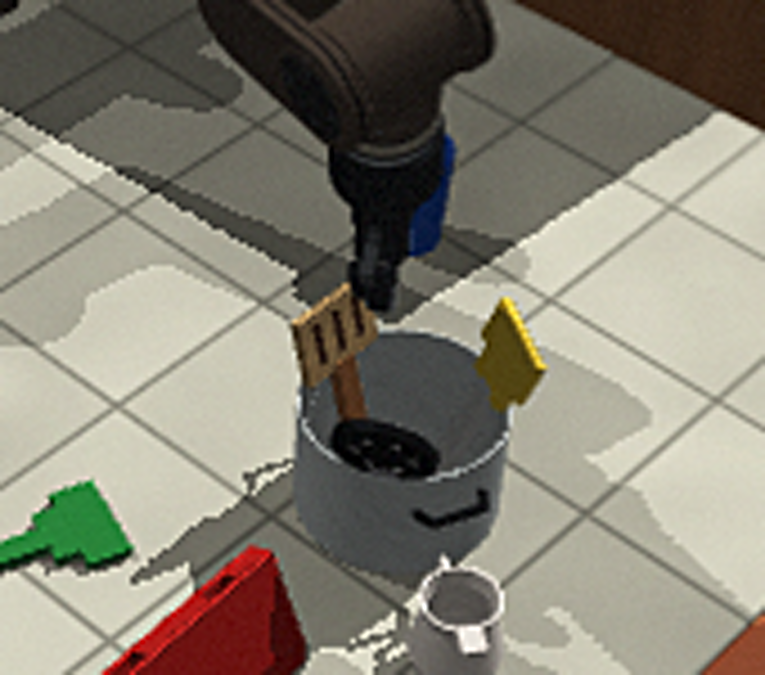

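View pics/tc16.png

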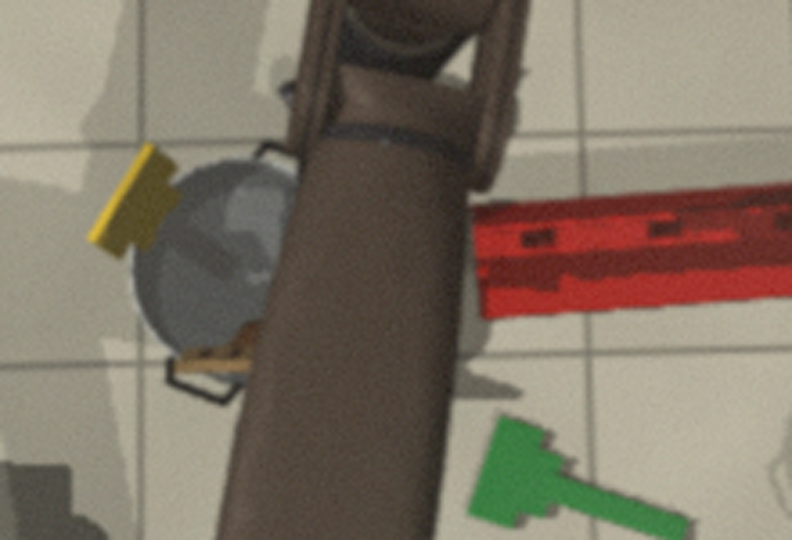

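```bash
python3 -m creep '[[[0,0,0,3,1,-1,4],[0,0,0,5,2,-1.5,4],[0,0,0,5,2.5,-1.5,4],[0,0,0,5,2.5,-1.5,4],[0,0,0,5,3,-1.5,4],[0,0,0,5,3,-1.5,4],[0,0,0,5,3,-1.5,4],[0,0,0,0,0,0,4]]]' 45
python3 - <<'E'
from h import *
shot('scene','sc17',(270,80,440,230),4.5);shot('top','tc17',(180,100,400,250),3.6)
shot('top','tc17b',(0,0,640,400),1.2)
E
```

```text
t: 38.3
tcp_pos: [0.733, -0.3626, 0.3844]
tool_rot: [-0.065, 0.857, -0.499, -0.115]
ft_force: [-0.0, 0.9, -1.2]
opening: 0.0398
```

View pics/sc17.png

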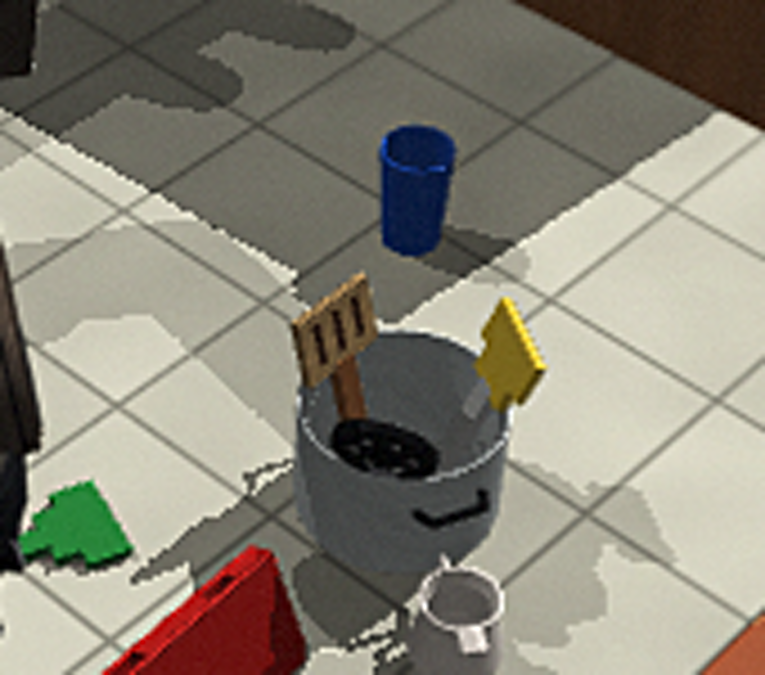

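View pics/tc17.png

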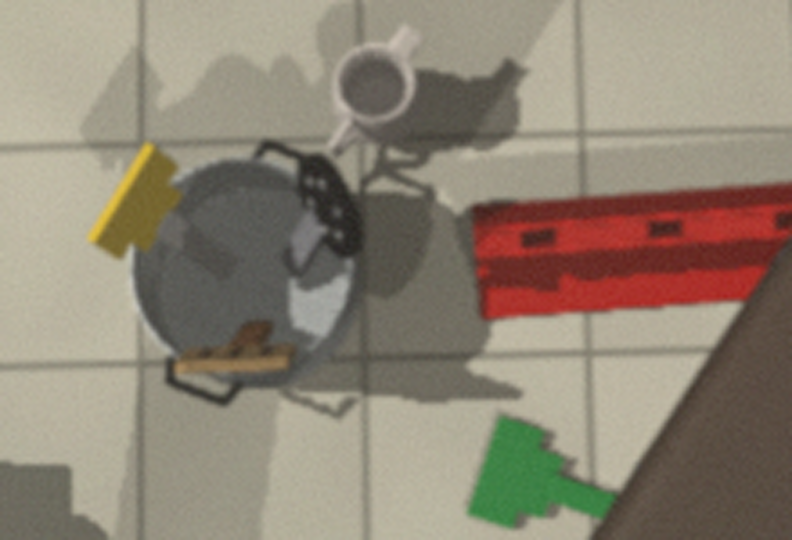

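View pics/tc17b.png

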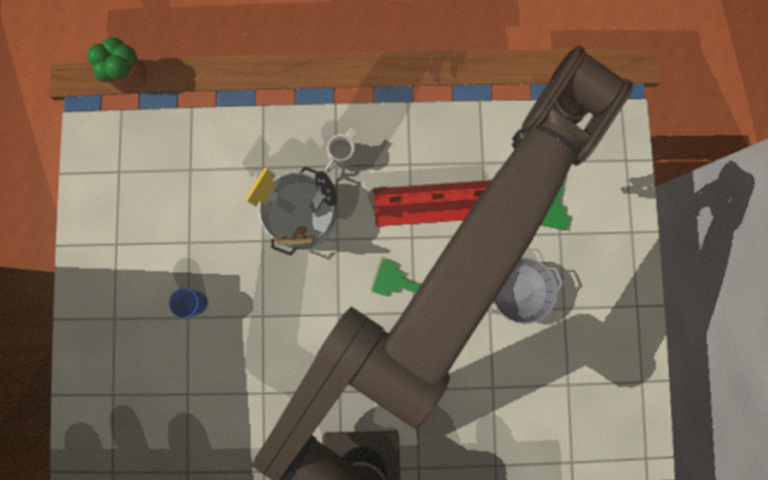

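Run:
```python
from h import *
T=lambda x,y:(x/3.6+180,y/3.6+100); S=lambda x,y:(x/4.5+270,y/4.5+80)
np.set_printoptions(precision=3,suppress=True)
print('skimmer head',tri(S(385,448),T(330,204)))
print('pot',onz('top',[T(245,269)],.12))
print('turner top mid',tri(S(333,300),T(235,368)));print('scraper outer mid',tri(S(525,332),T(119,191)))
a=cv2.imread('pics/tc16_full.png');
for n,m in (('scene','sc16'),('scene','sc17')): pass
d=cv2.absdiff(cv2.imread('pics/sc16_full.png'),cv2.imread('pics/sc17_full.png'))[150:200,335:392]; print('change in pot region',d.max(),d.mean())
print(robot.sense()['ft_force'])
```

```text
skimmer head (array([0.689, 0.065, 0.151]), np.float64(0.0025565909137594193))
pot [[0.643 0.136 0.12 ]]
turner top mid (array([0.56 , 0.14 , 0.179]), np.float64(0.008423226667416236))
scraper outer mid (array([0.699, 0.227, 0.175]), np.float64(0.001798748436711526))
change in pot region 54 9.239883040935673
[1.171 0.511 0.21 ]
```

Run:
```python
from station import robot
print(robot.hand_in(), robot.sense()['t'])
```

```text
the job is handed in; nothing more can be done
the job is handed in; nothing more can be done
```

I moved the turner, the scraper and the skimmer out of the rack into the aluminium pot, handle down. I released each with its handle end about on the floor, and handed the job in at about 38.5 s of the 72 s.

**Utensils:** In the last pictures all three lean on the rim with their heads up, with the turner on the robot side and the other two spread around the far side. By triangulation the skimmer's head is about 0.15 m up, so it leans about 15°. The outer edges of the turner and scraper are about 0.175–0.18 m up, which puts them at roughly 15–20°.

**Pot and surroundings:** The pot's centre measures within about 2 mm of its first estimate. By eye, the tumbler, creamer and colander look unmoved. The gripper is well clear of everything.

**Checks that weren't clean:**
- The turner triangulation had an 8 mm mismatch between the two views; the others were within 3 mm.
- I compared two pictures of the pot area to check that nothing was moving, but the arm had moved in between. The result (mean 9, max 54 grey levels) includes its moving shadow and doesn't prove the utensils are at rest. By eye the turner and scraper looked the same across successive pictures, and the skimmer in the two after its release.

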